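Gluing up cast diorama walls in the pressure-bar jig

ROBOT

A 6-joint arm with a two-finger parallel gripper is mounted at the origin on the work surface. World frame = base frame: x ahead of the robot, y to its left, z up, the work surface at z = 0. Lengths are in m, angles in rad, forces in N, time in s.
With the tool pointing down it reaches from about 0.35 to 0.925 m from the base axis. Payload 6.4 kg.
Tool frame: the origin (TCP) lies at the very end of the fingers, on their centre line; the grasp point (between the pads) lies 19 mm behind it; z points along the fingers, y is the direction in which the jaws open and shut (so a half turn about z gives the same grasp; the last joint's range is limited). The gripper opens to 94 mm and grips with 3 to 60 N. Pads are 16 mm wide; open, the fingers measure 119 mm over their backs; the gripper's body (75 mm by 177 mm) begins 78 mm behind the grasp point.
Start: joints at [1.162, 0.245, 1.558, -0, 1.339, -0.174], TCP at [0.151, 0.632, 0.174] pointing down, gripper open.
Joint ranges: [-3.13, 3.13], [-1.02, 2.26], [0.13, 2.54], [-0.95, 4.09], [0.21, 2.88], [-2.74, 2.74]. Speed limits (rad/s): [2.57, 2.57, 3.14, 3.14, 3.14, 3.14].

INTERFACE

Orientations are given as [roll, pitch, yaw] about the fixed x, y, z axes, in that order (R = Rz(yaw) Ry(pitch) Rx(roll)).
In Python, from station import * gives the robot as it stands. The module is installed in compiled form; this text tells all that it offers.
- The arm moves only by the shell command python3 -m crank 'ROWS' [OPENING] [FORCE]. ROWS is JSON, a list of rows, each an object with "translation": the shift along the tool's x, y, z in m, a list of three; "rot": the turn, a rotation vector about the tool's x, y, z in degrees, a list of three. In form: [{"translation": [tx, ty, tz], "rot": [wx, wy, wz]}, ...]. A call has 1 to 5 rows; each row is the pose to reach, as a shift and turn from the pose commanded when the call began, along the tool's axes at that moment; what a row does not reach only later rows make up. A row lasts 1/10 s, in which the tool goes at most 50 mm and 8.59 degrees, less where a joint would pass 70% of its speed; a pose out of reach is approached as far as the arm can. A call with a gripper value outside its range is refused whole. OPENING is the finger opening in m, from 0 to 0.094, set as the call begins (- or left out, the last holds). The fingers move at their own pace and stop on an object; FORCE is the grip in N (left out, the last holds). Time passes only in rows, so rows that repeat a pose let the fingers close. It gives the time, the measured TCP pose, the force and the opening at its end, in the units of the state.
- get_state(): the state, without advancing time (a new reading comes with each control period).
- read_camera(name): name is "side" or "top" or "wrist"; returns a dict with "frame" (480x640x3 uint8, red, green, blue), "range_z" (480x640 float32, m along the optical axis (not along the pixel's ray), 0 where there is no reading), "fov_y" (degrees; the focal length in pixels is half the picture's height over the tangent of half this angle, whatever the lens; pixels are square), "cx", "cy" (the principal point, pixels), "world_from_camera" (4x4, takes a point from camera to world coordinates). Camera axes: x right, y down, z forward; pixel columns grow to the right and rows downward; lengths in m; the calibration is good to about 2 mm. A picture is of the moment at which its call begins.
- hand_in(): hands the job in, once; it reports no verdict.
The state is a dict: "time": time; "qpos": joint angles; "joint_vel": joint speeds; "joint_efforts": joint torques, N m; "position": TCP position; "orientation": TCP orientation; "ft_force": force on the tool from outside, world axes, zero at the start; "ft_torque": the same for the moment, N m; "finger_gap": finger opening in m.
Only numpy, scipy, OpenCV 4.12 (cv2) and the standard library are available. Lean on these libraries where they do the work, as an engineer would, in place of code of your own. Each camera call takes 0.05 s, during which the arm holds its last target.

TASK

Lay every wall panel that is on the table (two or three of them) face up into the jig pocket of its own width, foot edge against the footing strip, push each down until you feel it sits fully home on the pocket floor, and only then shut the hinged pressure bar over them. Then take the applicator pen from its stand and run its tip slowly and lightly along the seam between each panel and its footing strip, from left to right as seen from the robot, widest panel first, and put the pen back upright in its stand. Leave the bar shut on the seated panels and leave everything else on the table alone.

Things in the scene. Friction and masses are not known exactly. Their poses are not given: they have to be found in the camera images.
- jig: Gluing jig, fixed: aluminium plate 190 x 325 x 12 mm, 80 mm in front of the origin and 110 mm behind it. Origin on the table under the pockets; x to the jig's back (away from the robot), y left. Three pockets in a row: 99 mm wide (left), 83, 67 (right); floors 12 mm above the table; 8 mm high round-topped ribs between. A cast footing strip lies along each pocket's front, top 20 mm above the table.
- bar (a joint): Steel pressure bar hinged along the jig's back, rad: 0 = shut level, resting on the pilasters of fully seated panels; 1.6 to 1.8 = open, just past upright. Stiff hinge: the bar (0.4 kg) stays where it is left; turning it takes 0.05 to 0.6 N m. Side arms at y = +-143 mm carry a 24 x 300 x 12 mm cross bar 85 mm from the hinge axis, rubber pad beneath.
- bar_hinge (a point): Middle of the bar's hinge axis, 90 mm behind the jig's origin and 55 mm above the table; the axis runs along the jig's y. The frame turns with the bar.
- bar_handle (a point): Middle of the handle: a round 12 mm rod, 90 mm long, parallel to the hinge axis, 50 mm above the middle of the cross bar when shut (38 mm clear beneath it). With the bar shut it lies 85 mm in front of the hinge axis and 50 mm above it.
- stand_hole (a point): Bottom centre of the hole of the pen stand: a fixed wooden block 70 x 70 x 68 mm with an upright hole 18.5 mm wide and 60 mm deep with a chamfered mouth; this point is 8 mm above the table. The stand's place varies.
- pen_tip (a point): Lowest point of the applicator pen, the ball of its needle (4 mm across). The pen is a straight round stick 147 mm long, 16 mm thick from 30 mm to 135 mm above the tip, tapering below to the needle; z runs from the tip up its axis. It weighs about 50 g and starts standing in the stand, tip down.
- pen_grip (a point): Point on the pen's axis 95 mm above its tip, a good place to hold it.
- wide_grip (a point): Centre of the pilaster of the widest wall panel: off-white cast wall, 90 mm (x) x 96 mm (y) x 8 mm thick, about 130 g, lying face up; on it a pilaster 65 mm (x) x 22 mm (y) x 26 mm high, top 34 mm above the underside. This point: 21 mm above the underside, 7.5 mm behind its middle. x runs from foot edge (starts roughly towards the robot) to back edge, z up. None if absent.
- pocket_wide (a point): Where wide_grip is when that panel is home in the widest pocket (1.5 mm play each side); jig's axes. Floor 21 mm below; footing's back face 52.5 mm in front. A sprung plunger with a sloping nose at the back (36 mm wide, top 30 mm above table) keeps the panel's back edge 5 to 12 mm high until pushed down with 8 to 14 N; it then snaps in and pushes it to the footing.
- wide_seam (a point): Middle of the upper foot edge of the widest panel (8 mm above its underside, 52.5 mm in front of wide_grip), where its seam with the footing strip will be; the seam runs along the panel's y, 48 mm to either side of this point; y points to the left. None if absent.
- mid_grip (a point): Centre of the pilaster of the middle wall panel: off-white cast wall, 90 mm (x) x 80 mm (y) x 8 mm thick, about 130 g, lying face up; on it a pilaster 65 mm (x) x 22 mm (y) x 26 mm high, top 34 mm above the underside. This point: 21 mm above the underside, 7.5 mm behind its middle. x runs from foot edge (starts roughly towards the robot) to back edge, z up. None if absent.
- pocket_mid (a point): Where mid_grip is when that panel is home in the middle pocket (1.5 mm play each side); jig's axes. Floor 21 mm below; footing's back face 52.5 mm in front. A sprung plunger with a sloping nose at the back (36 mm wide, top 30 mm above table) keeps the panel's back edge 5 to 12 mm high until pushed down with 8 to 14 N; it then snaps in and pushes it to the footing.
- mid_seam (a point): Middle of the upper foot edge of the middle panel (8 mm above its underside, 52.5 mm in front of mid_grip), where its seam with the footing strip will be; the seam runs along the panel's y, 40 mm to either side of this point; y points to the left. None if absent.
- narrow_grip (a point): Centre of the pilaster of the narrowest wall panel: off-white cast wall, 90 mm (x) x 64 mm (y) x 8 mm thick, about 130 g, lying face up; on it a pilaster 65 mm (x) x 22 mm (y) x 26 mm high, top 34 mm above the underside. This point: 21 mm above the underside, 7.5 mm behind its middle. x runs from foot edge (starts roughly towards the robot) to back edge, z up. None if absent.
- pocket_narrow (a point): Where narrow_grip is when that panel is home in the narrowest pocket (1.5 mm play each side); jig's axes. Floor 21 mm below; footing's back face 52.5 mm in front. A sprung plunger with a sloping nose at the back (36 mm wide, top 30 mm above table) keeps the panel's back edge 5 to 12 mm high until pushed down with 8 to 14 N; it then snaps in and pushes it to the footing.
- narrow_seam (a point): Middle of the upper foot edge of the narrowest panel (8 mm above its underside, 52.5 mm in front of narrow_grip), where its seam with the footing strip will be; the seam runs along the panel's y, 32 mm to either side of this point; y points to the left. None if absent.
- jar_a: Bystander, to be left alone: clear glass jar with white cap, 42 mm across, 62 mm high.
- jar_b: Bystander, to be left alone: green glass jar with black cap, 34 mm across, 50 mm high.
- sander: Bystander, to be left alone: cork sanding block 85 x 40 x 24 mm.
- sprue: Bystander, to be left alone: flat grey plastic runner frame of kit parts, 126 x 86 x 6 mm.
- tin: Bystander, to be left alone: round steel tin 48 mm across, 55 mm high.
- brush: Bystander, to be left alone: flat brush lying down, 170 mm long.
- kitbox: Bystander, to be left alone: closed cardboard kit box 160 x 110 x 45 mm.
Not all that is in view belongs to the job. Leave any blue or green look-alike of the part that bears wide_grip alone.

How it is judged:
On the way, in this order (a step that is already met when the one before it is completed fails the run):
1. every wall panel present lies fully down in its pocket and the pressure bar is shut on them (distance between wide_grip and pocket_wide below 0.005 m and z of wide_grip in the frame of pocket_wide below 0.0025 m and angle between each of wide_grip, mid_grip, narrow_grip's own z axis and vertical below 0.04 rad and x of wide_seam in the frame of pocket_wide below -0.045 m and angle between the x axis of wide_grip and the x axis of pocket_wide, either way round below 0.06 rad and distance between mid_grip and pocket_mid below 0.005 m and z of mid_grip in the frame of pocket_mid below 0.0025 m and x of mid_seam in the frame of pocket_mid below -0.045 m and angle between the x axis of mid_grip and the x axis of pocket_mid, either way round below 0.06 rad and distance between narrow_grip and pocket_narrow below 0.005 m and z of narrow_grip in the frame of pocket_narrow below 0.0025 m and x of narrow_seam in the frame of pocket_narrow below -0.045 m and angle between the x axis of narrow_grip and the x axis of pocket_narrow, either way round below 0.06 rad and value of joint bar below 0.04 rad), for 0.2 s.
2. the pen's tip passes over the left end of the widest panel's seam (within 5 mm of it, 8 mm in from the corner) (x of pen_tip in the frame of wide_seam between -0.005 and 0.005 m and y of pen_tip in the frame of wide_seam between 0.035 and 0.045 m and z of pen_tip in the frame of wide_seam between -0.005 and 0.005 m), for 0.05 s.
3. the pen's tip passes over the middle of the widest panel's seam (within 5 mm of it) (x of pen_tip in the frame of wide_seam between -0.005 and 0.005 m and y of pen_tip in the frame of wide_seam between -0.005 and 0.005 m and z of pen_tip in the frame of wide_seam between -0.005 and 0.005 m), for 0.05 s.
4. the pen's tip passes over the right end of the widest panel's seam (within 5 mm of it, 8 mm in from the corner) (x of pen_tip in the frame of wide_seam between -0.005 and 0.005 m and y of pen_tip in the frame of wide_seam between -0.045 and -0.035 m and z of pen_tip in the frame of wide_seam between -0.005 and 0.005 m), for 0.05 s.
5. the pen's tip passes over the left end of the middle panel's seam (within 5 mm of it, 8 mm in from the corner) (x of pen_tip in the frame of mid_seam between -0.005 and 0.005 m and y of pen_tip in the frame of mid_seam between 0.027 and 0.037 m and z of pen_tip in the frame of mid_seam between -0.005 and 0.005 m), for 0.05 s.
6. the pen's tip passes over the middle of the middle panel's seam (within 5 mm of it) (x of pen_tip in the frame of mid_seam between -0.005 and 0.005 m and y of pen_tip in the frame of mid_seam between -0.005 and 0.005 m and z of pen_tip in the frame of mid_seam between -0.005 and 0.005 m), for 0.05 s.
7. the pen's tip passes over the right end of the middle panel's seam (within 5 mm of it, 8 mm in from the corner) (x of pen_tip in the frame of mid_seam between -0.005 and 0.005 m and y of pen_tip in the frame of mid_seam between -0.037 and -0.027 m and z of pen_tip in the frame of mid_seam between -0.005 and 0.005 m), for 0.05 s.
8. the pen's tip passes over the left end of the narrowest panel's seam (within 5 mm of it, 8 mm in from the corner) (x of pen_tip in the frame of narrow_seam between -0.005 and 0.005 m and y of pen_tip in the frame of narrow_seam between 0.019 and 0.029 m and z of pen_tip in the frame of narrow_seam between -0.005 and 0.005 m), for 0.05 s.
9. the pen's tip passes over the middle of the narrowest panel's seam (within 5 mm of it) (x of pen_tip in the frame of narrow_seam between -0.005 and 0.005 m and y of pen_tip in the frame of narrow_seam between -0.005 and 0.005 m and z of pen_tip in the frame of narrow_seam between -0.005 and 0.005 m), for 0.05 s.
10. the pen's tip passes over the right end of the narrowest panel's seam (within 5 mm of it, 8 mm in from the corner) (x of pen_tip in the frame of narrow_seam between -0.005 and 0.005 m and y of pen_tip in the frame of narrow_seam between -0.029 and -0.019 m and z of pen_tip in the frame of narrow_seam between -0.005 and 0.005 m), for 0.05 s.
At the end, for the whole second after the job is handed in: Each panel present is home in its own pocket (within 5 mm, at most 2.5 mm high, level), foot edge to the footing; bar below 0.04 rad; pen upright in its stand (within 0.2 rad), tip within 12 mm of the bottom of the hole; all released and still (all of step 1 and distance between pen_tip and stand_hole below 0.012 m and angle between pen_tip's own z axis and vertical below 0.2 rad and linear speed of pen below 0.02 m/s); the robot touches nothing.
It fails at once if the pressure bar is brought down over a panel that is not fully down in its pocket (value of joint bar below 0.14 rad and ((horizontal distance between wide_grip and pocket_wide below 0.03 m and z of wide_grip in the frame of pocket_wide above 0.003 m) or (horizontal distance between mid_grip and pocket_mid below 0.03 m and z of mid_grip in the frame of pocket_mid above 0.003 m) or (horizontal distance between narrow_grip and pocket_narrow below 0.03 m and z of narrow_grip in the frame of pocket_narrow above 0.003 m))).
It fails at once if the pen moves faster than 100 mm/s while its tip is on a panel's seam (linear speed of pen above 0.1 m/s and ((x of pen_tip in the frame of wide_seam between -0.005 and 0.005 m and y of pen_tip in the frame of wide_seam between -0.032 and 0.032 m and z of pen_tip in the frame of wide_seam between -0.003 and 0.003 m) or (x of pen_tip in the frame of mid_seam between -0.005 and 0.005 m and y of pen_tip in the frame of mid_seam between -0.024 and 0.024 m and z of pen_tip in the frame of mid_seam between -0.003 and 0.003 m) or (x of pen_tip in the frame of narrow_seam between -0.005 and 0.005 m and y of pen_tip in the frame of narrow_seam between -0.016 and 0.016 m and z of pen_tip in the frame of narrow_seam between -0.003 and 0.003 m))).
It fails at once if the pen is pressed on a panel harder than 20 N (contact force between pen and wall_wide above 20 N or contact force between pen and wall_mid above 20 N or contact force between pen and wall_narrow above 20 N).
It fails at once if a bystander is moved more than 30 mm (distance of any of jar_a, jar_b, sander, sprue, tin, brush, kitbox from where it was at the start of the episode above 0.03 m).
Of wall_wide, wall_mid, wall_narrow only 2 to 3 are there at a start; the rules pass over those that are not, and their reading is None.
At some moment in a run one of wall_wide, wall_mid, wall_narrow may be knocked a few centimetres aside while the robot is not near it.
It also fails if it takes over 210 s, if anything falls off the work surface, if the arm or the gripper's body presses on something with over 40 N, if the wrist force passes 120 N, or if a joint passes its speed limit or range.

## Working session

There is one attempt and no reset: what is moved stays moved. The work goes in short steps, Python scripts to look and compute and a shell command to move; the robot and the scene stay as the last step left them, time stands still between calls to the robot, and variables do not carry over. Pictures are saved under pics/ and viewed, and the job is handed in when it is done.

```bash
mkdir -p pics
python3 - <<'E'
from station import *
import cv2
print(get_state())
for n in ["side","top","wrist"]:
    c=read_camera(n)
    cv2.imwrite(f"pics/{n}0.png",c["frame"][:,:,::-1])
    print(n,c["fov_y"],c["cx"],c["cy"],c["world_from_camera"].round(4).tolist())
E
```

```text
{'time': 0.0, 'qpos': array([ 1.16191301e+00,  2.45805395e-01,  1.55899403e+00,  8.41562029e-07,
        1.33872360e+00, -1.74073904e-01]), 'joint_vel': array([-0.00066233, -0.00030568, -0.00037717, -0.00104026, -0.00127707,
        0.00172831]), 'joint_efforts': array([ 3.49440588e-04, -4.15830374e+01, -3.14604771e+01,  6.84397831e-02,
        3.31428694e-02, -1.17666068e-04]), 'position': array([0.15093741, 0.63155106, 0.17296173]), 'orientation': array([-3.13969159e+00, -3.35140138e-04,  2.90678273e+00]), 'ft_force': array([-0.63013155,  0.50854671, -1.45254236]), 'ft_torque': array([-0.01557868, -0.0067911 ,  0.05104837]), 'finger_gap': 0.09376363124167655}
side 51.65244063143031 319.8929924975441 233.0021083616416 [[0.9971, -0.0452, 0.0613, 0.427], [-0.0761, -0.6316, 0.7715, -1.0184], [0.0038, -0.7739, -0.6332, 0.9181], [0.0, 0.0, 0.0, 1.0]]
top 42.1601129677892 314.93961972380845 238.3084624738625 [[0.0245, -0.986, 0.165, 0.209], [-0.9996, -0.022, 0.0172, -0.026], [-0.0134, -0.1654, -0.9861, 1.8651], [0.0, 0.0, 0.0, 1.0]]
wrist 70.26424395293408 321.0310465663929 236.39077379477496 [[0.2331, 0.9388, 0.2535, 0.0776], [0.9725, -0.2248, -0.0614, 0.6495], [-0.0006, 0.2608, -0.9654, 0.3849], [0.0, 0.0, 0.0, 1.0]]
```

View pics/top0.png

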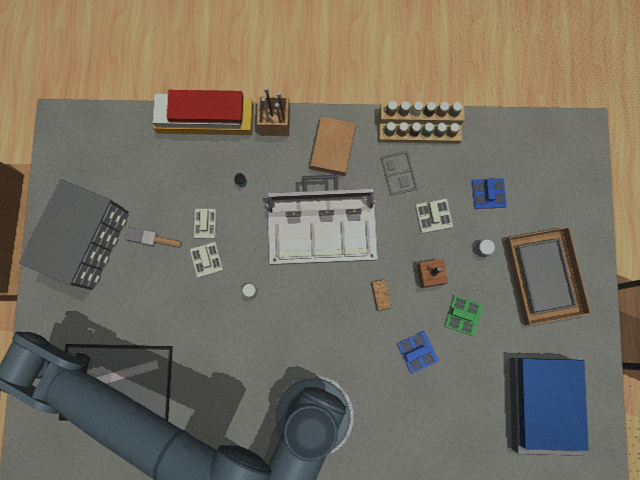

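View pics/side0.png

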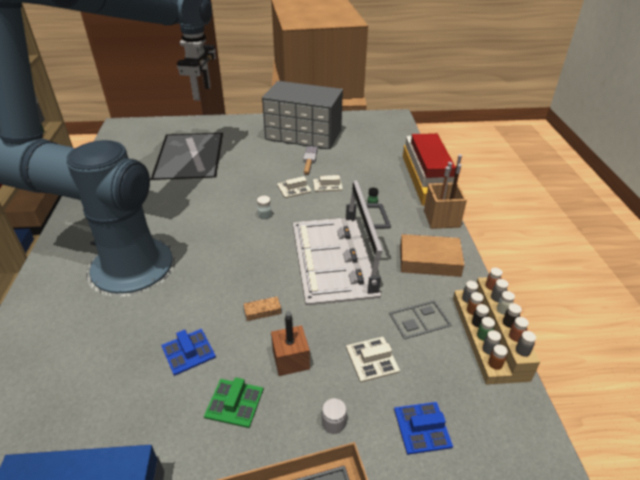

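View pics/wrist0.png

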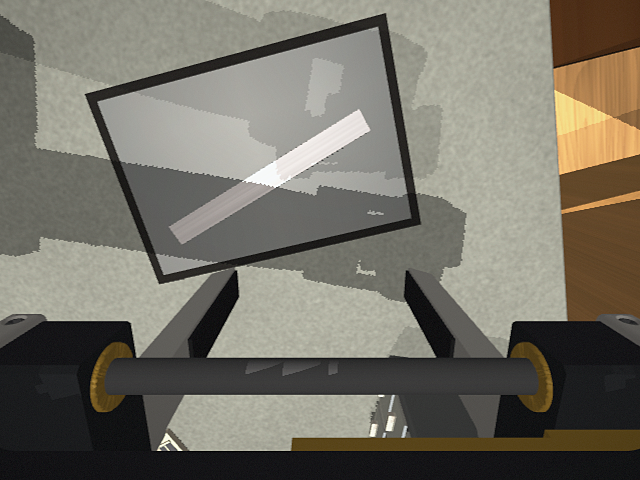

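The top view shows three off-white candidates: (204,222), (206,259) and (434,215). The blue ones at (489,193) and (417,352) and the green one at (464,314) are look-alikes. The jig is at (322,227) with the bar open, the pen and stand at (432,272), and the sanding block at (381,295). Next I'll measure these.

```bash
cat > h.py <<'E'
from station import *
import numpy as np, cv2
def K(c):
    f=240/np.tan(np.radians(c["fov_y"])/2); return f,c["cx"],c["cy"]
def cloud(c):
    f,cx,cy=K(c); z=c["range_z"]; v,u=np.mgrid[0:480,0:640]
    P=np.stack([(u-cx)/f*z,(v-cy)/f*z,z],-1); T=c["world_from_camera"]
    W=P@T[:3,:3].T+T[:3,3]; W[z<=0]=np.nan; return W
def ray(c,u,v,h):
    f,cx,cy=K(c); T=c["world_from_camera"]
    d=T[:3,:3]@np.array([(u-cx)/f,(v-cy)/f,1]); o=T[:3,3]; return o+d*(h-o[2])/d[2]
def proj(c,p):
    f,cx,cy=K(c); T=c["world_from_camera"]; q=T[:3,:3].T@(np.array(p)-T[:3,3]); return q[0]/q[2]*f+cx,q[1]/q[2]*f+cy
E
python3 - <<'E'
from h import *
c=read_camera("top"); W=cloud(c); fr=c["frame"]
np.set_printoptions(precision=4,suppress=True)
print("table z at few:",W[330,250],W[200,450], W[300,200])
def crop(n,u0,v0,u1,v1,s): 
    cv2.imwrite(n,cv2.resize(fr[v0:v1,u0:u1,::-1],None,fx=s,fy=s,interpolation=cv2.INTER_CUBIC))
crop("pics/cr1.png",170,180,310,285,5); crop("pics/cr2.png",260,165,390,270,6); crop("pics/cr3.png",360,140,510,290,4)
hsv=cv2.cvtColor(fr,cv2.COLOR_RGB2HSV)
m=((hsv[...,2]>150)&(hsv[...,1]<60)).astype(np.uint8)
n,l,st,ce=cv2.connectedComponentsWithStats(m)
for i in range(1,n):
    if st[i,4]>60: 
        x,y=ce[i]; print(ce[i],st[i],np.nanmedian(W[l==i],0))
E
```

```text
table z at few: [0.2409 0.1925 0.0006] [ 0.6497 -0.4042 -0.0022] [0.3257 0.345  0.0061]
[159.9302 107.818 ] [153  93  16  30 401] [0.8936 0.4815 0.0902]
[321.5512 192.2475] [269 189 104   7 303] [ 0.6282 -0.0156  0.1516]
[437.7572 216.8799] [420 199  33  34 383] [ 0.5904 -0.3594  0.0114]
[321.8061 233.1061] [ 268  200  109   64 4930] [ 0.5322 -0.0128  0.0133]
[421.9221 211.3247] [416 202  13  18  77] [ 0.6014 -0.3163  0.0091]
[203.9233 223.3968] [194 209  22  29 378] [0.5568 0.343  0.0121]
[148.2115 237.3365] [142 231  13  13 104] [0.5091 0.5077 0.0204]
[486.8631 246.506 ] [480 240  15  14 168] [ 0.4989 -0.4988  0.0555]
[205.4989 259.6214] [190 242  33  35 449] [0.4455 0.3326 0.0112]
[248.3361 289.7311] [243 284  12  13 119] [0.3545 0.1949 0.0627]
```

```bash
ls pics
```

```text
cr1.png
cr2.png
cr3.png
side0.png
top0.png
wrist0.png
```

View pics/cr1.png

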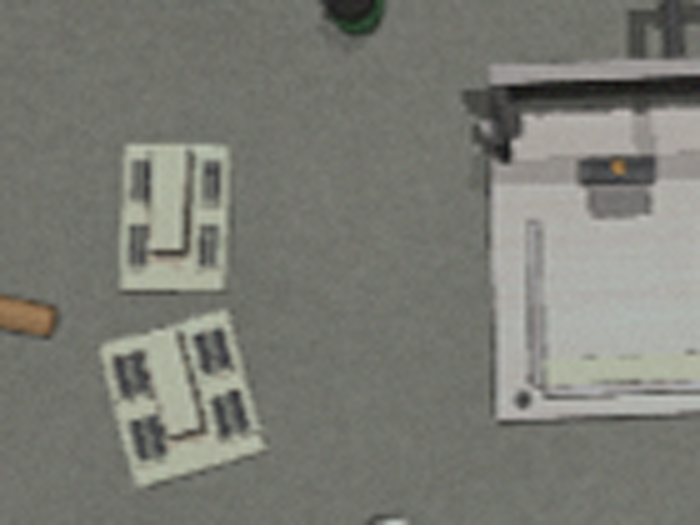

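View pics/cr2.png

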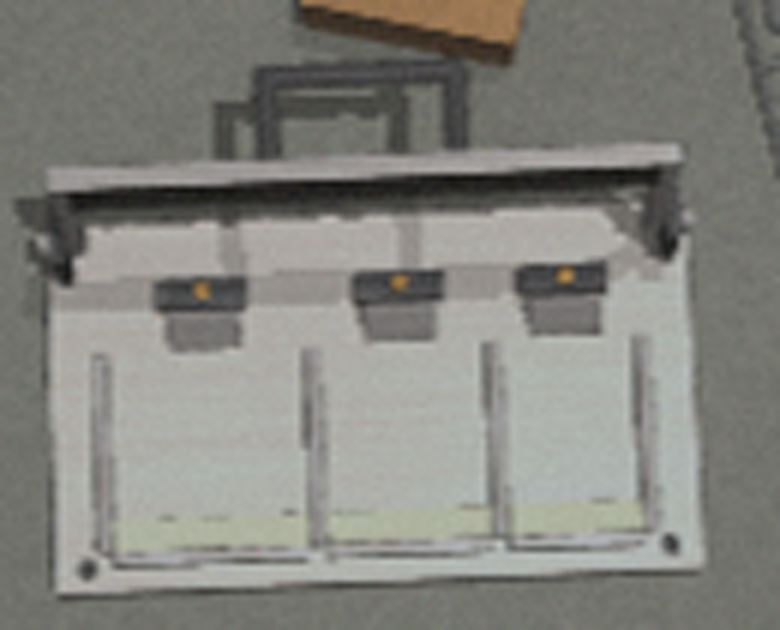

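View pics/cr3.png

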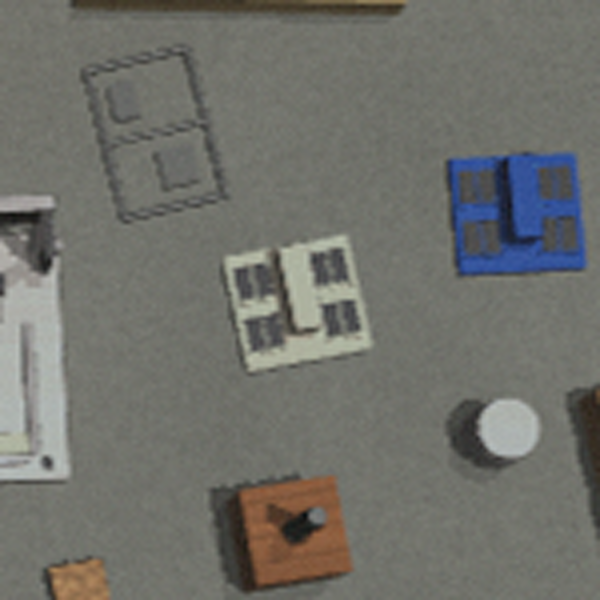

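cr1: the narrow panel is at px (204,223) and the middle one at (206,259). cr3: the wide panel is at (434,215) and the pen in its stand at about (438,270). All three are off-white with the pilaster nearer the back edge, so the foot edge faces the robot. cr2: the jig is yawed about 1–3°, and the footing strips are yellowish. Next I'll compute poses.

```bash
cat >> h.py <<'E'
def mask(fr,box):
    hsv=cv2.cvtColor(fr,cv2.COLOR_RGB2HSV)
    m=((hsv[...,2]>140)).astype(np.uint8)
    b=np.zeros_like(m); u0,v0,u1,v1=box; b[v0:v1,u0:u1]=1; m=m&b
    return cv2.morphologyEx(m,cv2.MORPH_CLOSE,np.ones((7,7)))
def rectw(c,m,h):
    cs,_=cv2.findContours(m,cv2.RETR_EXTERNAL,cv2.CHAIN_APPROX_NONE)
    k=max(cs,key=cv2.contourArea)[:,0]
    w=np.array([ray(c,u,v,h)[:2] for u,v in k],np.float32)*1000
    return cv2.minAreaRect(w),cv2.minAreaRect(k)
E
python3 - <<'E'
from h import *
c=read_camera("top"); fr=c["frame"]; W=cloud(c)
for n,b,h in [("narrow",(185,203,224,241),.008),("mid",(185,239,228,281),.008),("wide",(412,193,458,237),.008),("jig",(262,215,382,270),.012)]:
    print(n,*rectw(c,mask(fr,b),h))
# pen / stand
b=W[255:292,412:452].reshape(-1,3); s=b[(b[:,2]>.06)&(b[:,2]<.075)]; p=b[b[:,2]>.09]
print("stand",len(s),np.median(s,0),cv2.minAreaRect((s[:,:2]*1000).astype(np.float32)));print("pen",len(p),p.mean(0),p[:,2].max())
# bar parts
b=W[170:215,262:382].reshape(-1,3); s=b[b[:,2]>.1]; print("bar",np.percentile(s,[1,50,99],axis=0))
E
```

```text
narrow ((559.6732788085938, 343.99713134765625), (86.81399536132812, 63.9290885925293), 1.2409253120422363) ((204.5, 223.0), (28.0, 21.0), 90.0)
mid ((449.2725524902344, 333.9468688964844), (90.46731567382812, 80.65518188476562), 17.975738525390625) ((205.7535858154297, 259.0129089355469), (29.654943466186523, 26.92497444152832), 74.47589111328125)
wide ((599.333984375, -353.1050109863281), (89.86495971679688, 97.0143051147461), 12.384038925170898) ((434.11541748046875, 215.07693481445312), (29.22130012512207, 31.96692657470703), 78.69007110595703)
jig ((523.78955078125, -14.616317749023438), (148.2820281982422, 325.40081787109375), 3.6120452880859375) ((322.20703125, 237.29620361328125), (48.362022399902344, 108.18102264404297), 87.95458984375)
stand 501 [ 0.41485301 -0.33415622  0.06782414] ((417.7806701660156, -338.7252502441406), (70.44294738769531, 72.90614318847656), 11.058895111083984)
pen 49 [ 0.41617313 -0.33555258  0.13484499] 0.16306368770803603
bar [[ 0.6090846  -0.15160422  0.10878513]
 [ 0.6266343  -0.00588846  0.14737003]
 [ 0.68169179  0.1395358   0.16111609]]
```

```bash
cat > g.py <<'E'
import sys
from h import *
from scipy.spatial.transform import Rotation as R
# usage: g.py x y z yawdeg(panel/jig yaw; tool yaw = 180+this)
x,y,z,w=map(float,sys.argv[1:5]); s=get_state()
A=R.from_euler('xyz',s['orientation']); B=R.from_euler('xyz',[np.pi,0,np.pi+np.radians(w)])
d=np.array([x,y,z])-s['position']
print("t",A.inv().apply(d).round(4).tolist(),"rot",np.degrees((A.inv()*B).as_rotvec()).round(2).tolist(),"dist",np.linalg.norm(d).round(3))
E
python3 g.py 0.50 0.344 0.32 1.2
```

```text
t [-0.4063, -0.199, -0.1463] rot [-0.04, -0.02, -14.65] dist 0.475
```

```bash
python3 -m crank '[{"translation":[0,0,-0.05],"rot":[0,0,0]},{"translation":[-0.04,-0.02,-0.075],"rot":[0,0,-5]},{"translation":[-0.08,-0.04,-0.1],"rot":[0,0,-10]},{"translation":[-0.12,-0.06,-0.12],"rot":[0,0,-14.6]},{"translation":[-0.16,-0.08,-0.146],"rot":[0,0,-14.6]}]' 0.06 && python3 g.py 0.50 0.344 0.32 1.2
```

```text
time: 0.75
position: [0.2869, 0.5174, 0.3189]
orientation: [-3.141, -0.0, -3.12]
ft_force: [0.2, 0.3, -0.6]
finger_gap: 0.061
t [-0.2093, -0.1779, -0.0011] rot [-0.04, -0.03, 0.04] dist 0.275
```

```bash
python3 -m crank '[{"translation":[-0.038,-0.032,0],"rot":[0,0,0]},{"translation":[-0.076,-0.064,0],"rot":[0,0,0]},{"translation":[-0.114,-0.096,0],"rot":[0,0,0]},{"translation":[-0.152,-0.128,0],"rot":[0,0,0]},{"translation":[-0.18,-0.155,0],"rot":[0,0,0]}]' && python3 -m crank '[{"translation":[-0.029,-0.023,0],"rot":[0,0,0]},{"translation":[-0.029,-0.023,0],"rot":[0,0,0]}]'
python3 - <<'E'
from h import *
c=read_camera("wrist"); cv2.imwrite("pics/w1.png",c["frame"][:,:,::-1]); print(get_state()["position"])
E
```

```text
time: 1.25
position: [0.471, 0.3655, 0.3183]
orientation: [-3.141, 0.0, -3.123]
ft_force: [0.3, 0.1, 0.6]
finger_gap: 0.06
time: 1.45
position: [0.5013, 0.3422, 0.3177]
orientation: [-3.141, -0.0, -3.127]
ft_force: [-0.4, 0.3, 0.6]
finger_gap: 0.0598
[0.49969639 0.34376622 0.3178814 ]
```

View pics/w1.png

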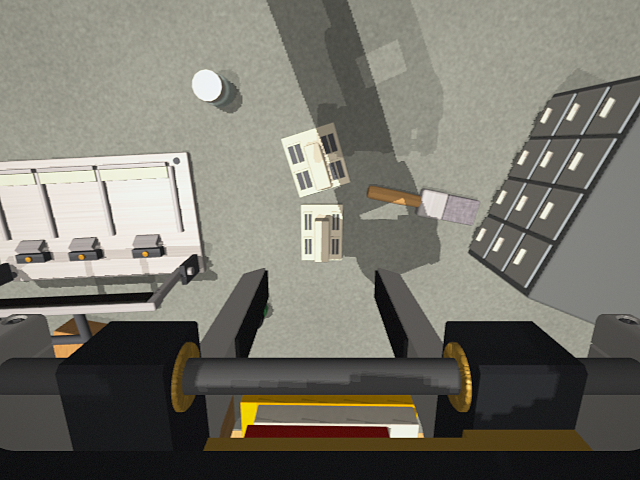

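The wrist view has image-up pointing towards the robot. It shows the narrow panel at (322,233), the middle panel at (313,160) and the left end of the jig at lower left.

```bash
cat >> h.py <<'E'
def panel(c,u,v,L,thr=150,half=60,save=None):
    "off-white panel near pixel (u,v) -> pose from its 8 mm top outline"
    fr=c["frame"]; W=cloud(c)
    hsv=cv2.cvtColor(fr,cv2.COLOR_RGB2HSV)
    m=(W[...,2]>0.004)&(W[...,2]<0.06)&(hsv[...,2]>40)
    b=np.zeros(m.shape,bool); b[max(0,v-half):v+half,max(0,u-half):u+half]=1
    m=(m&b).astype(np.uint8); m=cv2.morphologyEx(m,cv2.MORPH_OPEN,np.ones((3,3)))
    n,l,st,ce=cv2.connectedComponentsWithStats(m); i=l[v,u]; m=(l==i).astype(np.uint8)
    P=W[(m>0)]; 
    slab=P[P[:,2]<0.016]; pil=P[P[:,2]>0.029]
    r=cv2.minAreaRect((slab[:,:2]*1000).astype(np.float32)); q=cv2.minAreaRect((pil[:,:2]*1000).astype(np.float32))
    if save:
        o=fr[:,:,::-1].copy(); o[m>0]=o[m>0]//2+np.array([0,0,120],np.uint8); cv2.imwrite(save,o[max(0,v-half):v+half,max(0,u-half):u+half].repeat(4,0).repeat(4,1))
    return r,q,np.median(slab[:,2]),np.median(pil[:,2])
E
python3 - <<'E'
from h import *
c=read_camera("wrist"); W=cloud(c)
print(W[100,300],W[280,300],W[180,230], "noise",np.nanstd(W[90:110,280:320,2]))
for n,u,v in [("narrow",322,245),("mid",313,160)]: print(n,panel(c,u,v,0,half=45,save=f"pics/{n}_m.png"))
fr=c["frame"]
for n,(a,b,d,e) in {"nm":(260,110,380,280)}.items(): cv2.imwrite("pics/nmz.png",fr[b:e,a:d,::-1].repeat(4,0).repeat(4,1)[:600])
E
```

```text
[0.3625805  0.31142512 0.00048385] [ 6.43039385e-01  3.11450004e-01 -2.19998174e-04] [4.79428035e-01 2.03764297e-01 3.84194423e-04] noise 0.0009353189587542905
narrow (((560.9721069335938, 343.9454650878906), (90.49715423583984, 64.07079315185547), 0.6552186608314514), ((568.146240234375, 343.5579833984375), (65.11154174804688, 21.539165496826172), 1.1408493518829346), np.float64(0.009350261785029401), np.float64(0.03489890992011918))
mid (((449.9226989746094, 333.9357604980469), (90.15983581542969, 79.8969955444336), 17.83856964111328), ((457.1988220214844, 336.19342041015625), (65.07744598388672, 22.093589782714844), 17.739376068115234), np.float64(0.00948245321004676), np.float64(0.03507940352781097))
```

View pics/narrow_m.png

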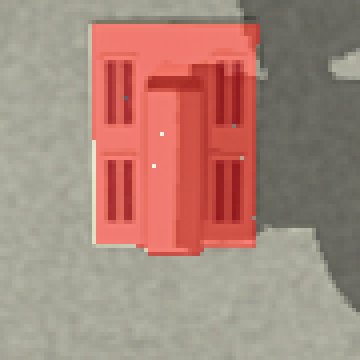

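This gives the narrow grip at (0.568,0.3437) with yaw 1.0° and the middle grip at (0.457,0.336) with yaw 17.8°. Before picking anything up, I'll look at the jig from above.

```bash
python3 g.py 0.48 -0.014 0.32 1.2; python3 -m crank '[{"translation":[0.004,-0.05,0],"rot":[0,0,0]},{"translation":[0.008,-0.1,0],"rot":[0,0,0]},{"translation":[0.012,-0.15,0],"rot":[0,0,0]},{"translation":[0.016,-0.2,0],"rot":[0,0,0]},{"translation":[0.02,-0.25,0],"rot":[0,0,0]}]' && python3 -m crank '[{"translation":[0,-0.05,0],"rot":[0,0,0]},{"translation":[0,-0.1,0],"rot":[0,0,0]},{"translation":[0,-0.108,0],"rot":[0,0,0]},{"translation":[0,-0.108,0],"rot":[0,0,0]}]'
python3 - <<'E'
from h import *
c=read_camera("wrist"); cv2.imwrite("pics/w2.png",c["frame"][:,:,::-1]); print(get_state()["position"])
np.savez("jig.npz",**{k:v for k,v in c.items()})
E
```

```text
t [0.0254, -0.3584, -0.0019] rot [0.0, -0.05, -0.13] dist 0.359
time: 2.05
position: [0.4826, 0.0954, 0.3187]
orientation: [3.141, 0.001, -3.119]
ft_force: [0.4, -1.1, -0.3]
finger_gap: 0.06
time: 2.45
position: [0.4856, -0.0122, 0.3185]
orientation: [3.141, 0.0, -3.123]
ft_force: [-0.0, 0.7, -0.3]
finger_gap: 0.0602
[ 0.48571462 -0.01120447  0.31856582]
```

View pics/w2.png

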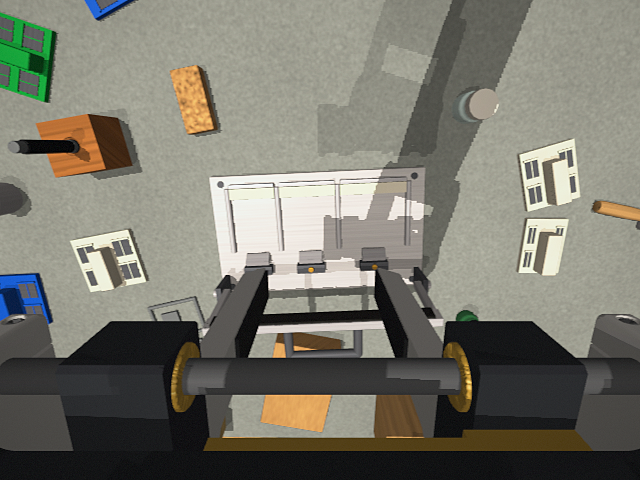

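The wrist view shows the jig from (210,175) to (425,170), with the plungers at (258,260), (311,262) and (373,258). Image-left is −y. The wide panel is at (109,260) and the pen at (40,147).

Run:
```python
from h import *
np.set_printoptions(precision=4,suppress=True)
c=dict(np.load("jig.npz")); W=cloud(c); fr=c["frame"]
v,u=np.mgrid[0:480,0:640]
m=(W[...,2]>0.0065)&(W[...,2]<0.016)&(u>195)&(u<440)&(v>155)&(v<270)
P=W[m]*1000
r=cv2.minAreaRect(P[:,:2].astype(np.float32)); print("plate",r)
# front edge & side edges line fits
def fit(axis,rng,frac):
    b=[]
    for a in np.arange(*rng,4.):
        o=1-axis; s=P[abs(P[:,o]-a)<2]
        if len(s)>5: b.append((a,frac(s[:,axis])))
    b=np.array(b); k=np.polyfit(b[:,0],b[:,1],1); res=b[:,1]-np.polyval(k,b[:,0]); g=abs(res)<2; k=np.polyfit(b[g,0],b[g,1],1); return k,np.degrees(np.arctan(k[0])),g.sum()
print("front x(y)",fit(0,(-160,130),np.min)); print("left y(x)",fit(1,(460,580),np.max)); print("right y(x)",fit(1,(470,580),np.min))
# ribs/footing: z 16..24
m2=(W[...,2]>0.0165)&(W[...,2]<0.026)&(u>200)&(u<435)&(v>155)&(v<252)
print("foot/ribs n",m2.sum())
o=fr[:,:,::-1].copy(); o[m2]=(0,0,255); cv2.imwrite("pics/jigm.png",cv2.resize(o[150:290,200:440],None,fx=3,fy=3,interpolation=0))
for n,uu,vv in [("wide",112,270)]: print(n,panel(c,uu,vv,0,half=50,save="pics/wide_m.png"))
m3=(u<140)&(v>100)&(v<190)
p=W[m3&(W[...,2]>0.085)]; s=W[m3&(W[...,2]>.062)&(W[...,2]<.073)]
print("pen",len(p),p.mean(0),p.min(0),p.max(0)); print("stand",cv2.minAreaRect((s[:,:2]*1000).astype(np.float32)))
```

```text
plate ((531.0013427734375, -13.77386474609375), (162.87014770507812, 324.9256591796875), 3.5402982234954834)
front x(y) (array([ -0.0633, 449.1265]), np.float64(-3.624179326241936), np.int64(73))
left y(x) (array([  0.0647, 113.7545]), np.float64(3.7002778159375516), np.int64(30))
right y(x) (array([   0.0671, -211.2621]), np.float64(3.8400977917923362), np.int64(28))
foot/ribs n 4015
wide (((598.7229614257812, -352.4622497558594), (90.51559448242188, 97.900146484375), 11.754691123962402), ((605.8490600585938, -350.1743469238281), (64.86486053466797, 23.6143798828125), 12.326742172241211), np.float64(0.008965106686033453), np.float64(0.034404361280237605))
pen 770 [ 0.4185 -0.3349  0.1277] [ 0.4107 -0.3456  0.085 ] [ 0.4264 -0.3303  0.1578]
stand ((418.349365234375, -339.36614990234375), (70.26719665527344, 72.0687026977539), 10.614912986755371)
```

View pics/jigm.png

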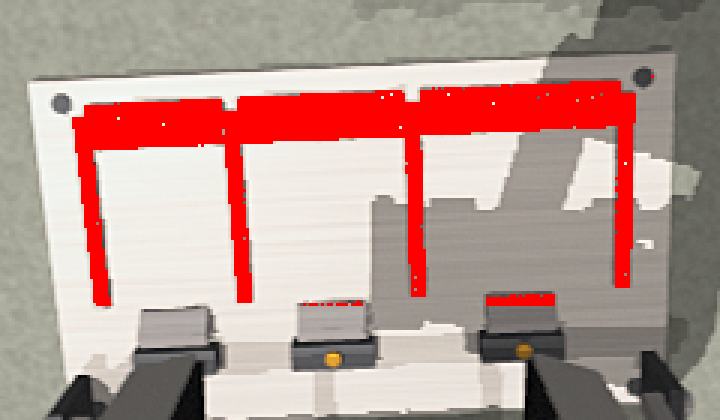

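Run:
```python
from h import *
np.set_printoptions(precision=4,suppress=True)
c=dict(np.load("jig.npz")); W=cloud(c)
v,u=np.mgrid[0:480,0:640]
th=np.radians(3.65); ex=np.array([np.cos(th),np.sin(th)]); ey=np.array([-np.sin(th),np.cos(th)])
# origin: front edge mid +80
F=lambda P: np.stack([P[...,:2]@ex,P[...,:2]@ey],-1)*1000
J=F(W)
pl=(W[...,2]>0.0065)&(W[...,2]<0.016)&(u>195)&(u<440)&(v>155)&(v<270); q=J[pl]
xf=np.percentile(q[(q[:,1]>q[:,1].min()+20)],0.3,axis=0)[0]
print("front",xf,"y range",np.percentile(q[:,1],[.2,.5,99.5,99.8]))
m2=(W[...,2]>0.0165)&(W[...,2]<0.026)&(u>200)&(u<435)&(v>155)&(v<252); q=J[m2]
f=q[q[:,0]<q[:,0].min()+40]; 
h,e=np.histogram(q[:,0],bins=np.arange(q[:,0].min(),q[:,0].max(),2)); print("x hist",list(zip(e[:30].round(0),h[:30])))
r=q[q[:,0]>q[:,0].min()+50]; y=np.sort(r[:,1]); g=np.split(y,np.where(np.diff(y)>5)[0]+1)
for k in g: print("rib",len(k),k.min(),k.max(),(k.min()+k.max())/2)
for y0 in np.arange(-150,140,15):
    s=f[abs(f[:,1]-y0)<3]
    if len(s): print(int(y0),s[:,0].min().round(1),s[:,0].max().round(1),len(s))
```

```text
front 447.9593829283839 y range [-209.037  -208.0729  113.1951  114.0762]
x hist [(np.float64(459.0), np.int64(182)), (np.float64(461.0), np.int64(230)), (np.float64(463.0), np.int64(224)), (np.float64(465.0), np.int64(214)), (np.float64(467.0), np.int64(255)), (np.float64(469.0), np.int64(253)), (np.float64(471.0), np.int64(253)), (np.float64(473.0), np.int64(255)), (np.float64(475.0), np.int64(239)), (np.float64(477.0), np.int64(248)), (np.float64(479.0), np.int64(258)), (np.float64(481.0), np.int64(200)), (np.float64(483.0), np.int64(32)), (np.float64(485.0), np.int64(21)), (np.float64(487.0), np.int64(25)), (np.float64(489.0), np.int64(32)), (np.float64(491.0), np.int64(30)), (np.float64(493.0), np.int64(26)), (np.float64(495.0), np.int64(34)), (np.float64(497.0), np.int64(26)), (np.float64(499.0), np.int64(23)), (np.float64(501.0), np.int64(31)), (np.float64(503.0), np.int64(27)), (np.float64(505.0), np.int64(21)), (np.float64(507.0), np.int64(29)), (np.float64(509.0), np.int64(33)), (np.float64(511.0), np.int64(23)), (np.float64(513.0), np.int64(25)), (np.float64(515.0), np.int64(28)), (np.float64(517.0), np.int64(27))]
rib 182 -187.96256552388675 -179.66707528610868 -183.8148204049977
rib 185 -112.82547437192157 -104.93427182630737 -108.87987309911446
rib 16 -77.94122707216208 -48.04523675079711 -62.9932319114796
rib 184 -22.090553051022475 -14.195718399772668 -18.14313572539757
rib 81 17.788396937220277 52.563066077852085 35.175731507536184
rib 199 84.40429429013936 93.03750086218687 88.72089757616311
-150 460.5 481.8 58
-135 460.3 482.5 62
-120 460.3 481.7 59
-105 460.3 499.2 77
-90 460.3 482.8 64
-75 460.3 482.2 61
-60 460.3 482.7 64
-45 460.7 482.0 61
-30 460.4 482.8 63
-15 460.8 498.9 79
0 460.2 482.6 63
15 460.6 481.6 61
30 460.3 482.6 64
45 460.6 483.1 61
60 460.4 482.0 63
75 460.3 482.8 65
90 467.1 498.6 76
```

```bash
python3 g.py 0.5682 0.3437 0.12 1.0; python3 -m crank '[{"translation":[-0.006,0.048,0],"rot":[0,0,0]},{"translation":[-0.014,0.096,0.02],"rot":[0,0,0]},{"translation":[-0.024,0.142,0.04],"rot":[0,0,0]},{"translation":[-0.034,0.186,0.06],"rot":[0,0,0]},{"translation":[-0.045,0.228,0.08],"rot":[0,0,0]}]' 0.05 && python3 g.py 0.5682 0.3437 0.08 1.0
```

```text
t [-0.0898, 0.353, 0.1988] rot [0.04, 0.01, 0.19] dist 0.415
time: 3.0
position: [0.5249, 0.2206, 0.2385]
orientation: [3.141, 0.001, -3.117]
ft_force: [1.2, -0.6, 0.3]
finger_gap: 0.0496
t [-0.0461, 0.122, 0.1586] rot [0.03, 0.05, 0.39] dist 0.205
```

```bash
python3 -m crank '[{"translation":[-0.012,0.031,0.036],"rot":[0,0,0.2]},{"translation":[-0.023,0.061,0.075],"rot":[0,0,0.2]},{"translation":[-0.035,0.092,0.115],"rot":[0,0,0.2]},{"translation":[-0.0465,0.120,0.155],"rot":[0,0,0.2]},{"translation":[-0.0465,0.120,0.155],"rot":[0,0,0.2]}]' && python3 g.py 0.5682 0.3437 0.0118 1.0
```

```text
time: 3.5
position: [0.564, 0.3402, 0.0754]
orientation: [-3.138, -0.012, -3.119]
ft_force: [-1.0, -0.8, -0.6]
finger_gap: 0.0499
t [-0.0051, 0.0036, 0.0636] rot [-0.21, -0.71, 0.31] dist 0.064
```

```bash
python3 -m crank '[{"translation":[0,0,0],"rot":[0,0,0]}]' && python3 g.py 0.5682 0.3437 0.0118 1.0
```

```text
time: 3.6
position: [0.5679, 0.3388, 0.0824]
orientation: [-3.141, -0.003, -3.121]
ft_force: [-0.5, 0.7, 0.4]
finger_gap: 0.0497
t [-0.0006, 0.0049, 0.0706] rot [-0.06, -0.17, 0.18] dist 0.071
```

```bash
python3 -m crank '[{"translation":[-0.001,0.0049,0.02],"rot":[0,0,0]},{"translation":[-0.001,0.0049,0.045],"rot":[0,0,0]},{"translation":[-0.001,0.0049,0.062],"rot":[0,0,0]},{"translation":[-0.001,0.0049,0.068],"rot":[0,0,0]},{"translation":[-0.001,0.0049,0.068],"rot":[0,0,0]}]' && python3 g.py 0.5682 0.3437 0.0118 1.0
```

```text
time: 4.1
position: [0.571, 0.3415, 0.0164]
orientation: [3.142, 0.0, -3.125]
ft_force: [0.0, 0.5, -0.1]
finger_gap: 0.0501
t [0.0028, 0.0023, 0.0046] rot [0.01, 0.02, -0.05] dist 0.006
```

```bash
python3 -m crank '[{"translation":[0.0025,0.002,0.004],"rot":[0,0,0]},{"translation":[0.0025,0.002,0.004],"rot":[0,0,0]}]' && python3 -m crank '[{"translation":[0,0,0],"rot":[0,0,0]},{"translation":[0,0,0],"rot":[0,0,0]},{"translation":[0,0,0],"rot":[0,0,0]},{"translation":[0,0,0],"rot":[0,0,0]},{"translation":[0,0,0],"rot":[0,0,0]}]' 0 30
```

```text
time: 4.3
position: [0.5688, 0.3438, 0.0127]
orientation: [3.141, 0.001, -3.125]
ft_force: [0.3, 0.3, 0.6]
finger_gap: 0.0501
time: 4.8
position: [0.5686, 0.3434, 0.0119]
orientation: [3.142, -0.0, -3.125]
ft_force: [0.5, -0.1, -0.2]
finger_gap: 0.0134
```

```bash
python3 -m crank '[{"translation":[0,0,0],"rot":[0,0,0]}]'
python3 - <<'E'
from h import *
for n in ["wrist","side"]:
    c=read_camera(n); cv2.imwrite(f"pics/{n}3.png",c["frame"][:,:,::-1])
print(get_state()["finger_gap"])
E
```

```text
time: 4.9
position: [0.5686, 0.3434, 0.0118]
orientation: [-3.142, -0.0, -3.125]
ft_force: [0.4, -0.4, -0.1]
finger_gap: 0.0052
0.0006241214840991892
```

View pics/wrist3.png

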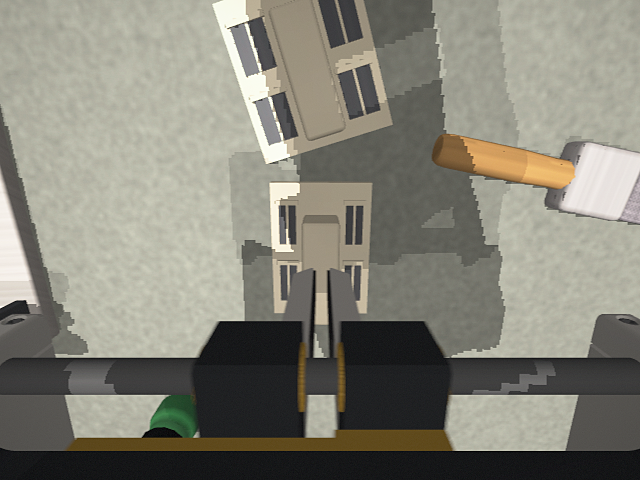

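View pics/side3.png

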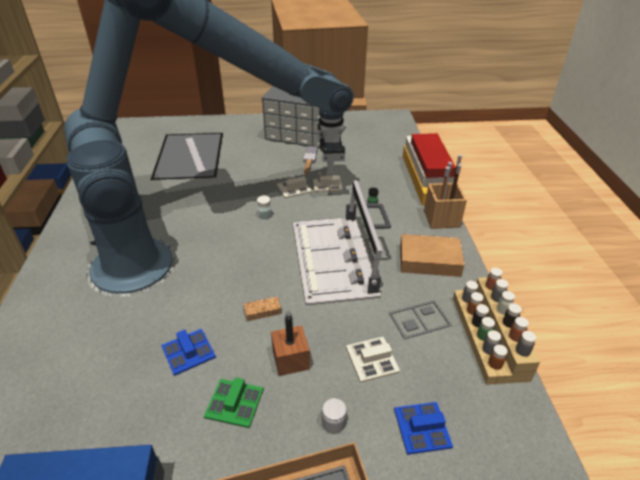

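Run:
```python
from h import *
np.set_printoptions(precision=4,suppress=True)
c=read_camera("wrist"); W=cloud(c)
print(panel(c,320,235,0,half=90,save="pics/n4.png"))
for p in [(310,272),(335,272),(322,230),(320,260),(310,285)]: print(p,W[p[1],p[0]])
print(proj(c,get_state()["position"]))
cv2.imwrite("pics/w4z.png",c["frame"][170:330,240:410,::-1].repeat(4,0).repeat(4,1)[:600])
```

```text
(((561.1832275390625, 343.2377624511719), (90.55684661865234, 64.30807495117188), 0.6769304275512695), ((553.4861450195312, 343.54937744140625), (24.72450828552246, 35.353214263916016), 89.57003784179688), np.float64(0.00940862168332246), np.float64(0.03518389407985226))
(310, 272) [0.5595 0.3373 0.0514]
(335, 272) [0.5593 0.3508 0.0514]
(322, 230) [0.5402 0.3435 0.0353]
(320, 260) [0.558  0.3427 0.0358]
(310, 285) [0.5596 0.3379 0.0687]
(np.float64(320.9349711747772), np.float64(263.21494406997914))
```

View pics/w4z.png

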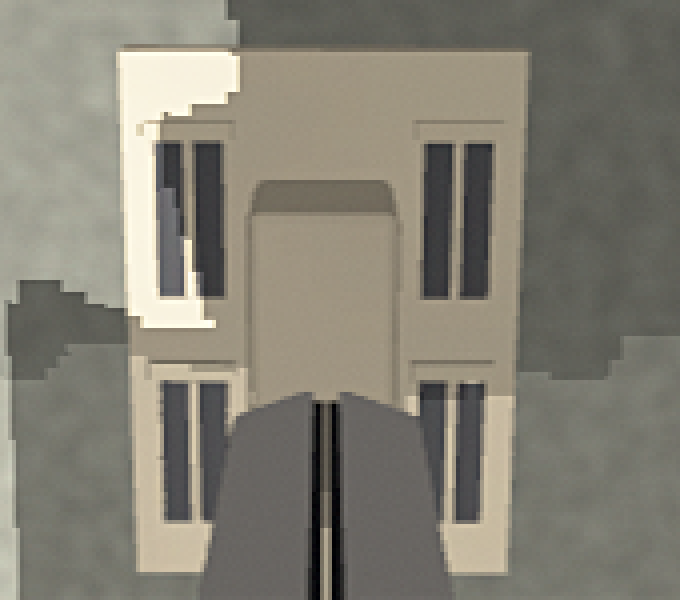

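Run:
```python
from h import *
np.set_printoptions(precision=4,suppress=True)
c=read_camera("wrist"); W=cloud(c)
for r in range(262,300,2): print(r,W[r,306],W[r,334],W[r,298])
print(proj(c,[.5605,.338,.0118]),proj(c,[.5605,.338,.035]),proj(c,[.5605,.338,.05]))
c=read_camera("side"); W=cloud(c); b=W[110:200,290:360]
print("side gripper", [ (round(z,3),int(((b[...,2]>z)&(b[...,2]<z+.01)).sum()),np.nanmedian(b[(b[...,2]>z)&(b[...,2]<z+.01)],0)) for z in np.arange(.03,.14,.01)])
cv2.imwrite("pics/s5.png",cv2.resize(c["frame"][100:210,260:400,::-1],None,fx=5,fy=5,interpolation=cv2.INTER_CUBIC))
```

```text
262 [0.5597 0.3345 0.0348] [0.5593 0.3509 0.0353] [0.5679 0.3284 0.012 ]
264 [0.5608 0.3345 0.0352] [0.5605 0.3509 0.0353] [0.5697 0.3283 0.0108]
266 [0.5619 0.3346 0.0356] [0.5618 0.351  0.0352] [0.5722 0.3281 0.0077]
268 [0.5635 0.3345 0.0347] [0.5627 0.3509 0.036 ] [0.5732 0.3282 0.0088]
270 [0.5649 0.3345 0.0343] [0.559  0.3504 0.0491] [0.5744 0.3282 0.0095]
272 [0.5596 0.3352 0.0513] [0.559  0.3502 0.0521] [0.576  0.3282 0.0091]
274 [0.5594 0.3353 0.0547] [0.5593 0.3502 0.0545] [0.5774 0.3282 0.0092]
276 [0.5594 0.3354 0.0574] [0.5596 0.3501 0.0565] [0.579  0.3281 0.0088]
278 [0.5597 0.3355 0.0595] [0.5595 0.35   0.0596] [0.5597 0.3314 0.0596]
280 [0.5599 0.3356 0.0618] [0.5592 0.3498 0.0629] [0.5601 0.3315 0.0614]
282 [0.5598 0.3357 0.0647] [0.5594 0.3498 0.0651] [0.5599 0.3317 0.0645]
284 [0.5595 0.3359 0.0678] [0.5595 0.3497 0.0674] [0.5597 0.3319 0.0674]
286 [0.5594 0.336  0.0706] [0.5592 0.3495 0.0704] [0.5595 0.3321 0.0704]
288 [0.5602 0.336  0.0711] [0.5592 0.3495 0.0728] [0.5597 0.3322 0.0723]
290 [0.5594 0.3362 0.0752] [0.5599 0.3494 0.0737] [0.5599 0.3324 0.0743]
292 [
[... 477 characters left out ...]
)
side gripper [(np.float64(0.03), 229, array([0.5066, 0.3425, 0.0336])), (np.float64(0.04), 78, array([0.5054, 0.6088, 0.0449])), (np.float64(0.05), 83, array([0.4934, 0.6117, 0.0541])), (np.float64(0.06), 69, array([0.5076, 0.6072, 0.0641])), (np.float64(0.07), 88, array([0.5075, 0.6038, 0.0746])), (np.float64(0.08), 88, array([0.5005, 0.6074, 0.0854])), (np.float64(0.09), 92, array([0.515 , 0.6056, 0.0946])), (np.float64(0.1), 95, array([0.508 , 0.6078, 0.1048])), (np.float64(0.11), 68, array([0.4889, 0.614 , 0.1155])), (np.float64(0.12), 74, array([0.503 , 0.6064, 0.1253])), (np.float64(0.13), 98, array([0.5101, 0.6061, 0.1355])), (np.float64(0.14), 163, array([0.5616, 0.2645, 0.1455]))]
```

View pics/s5.png

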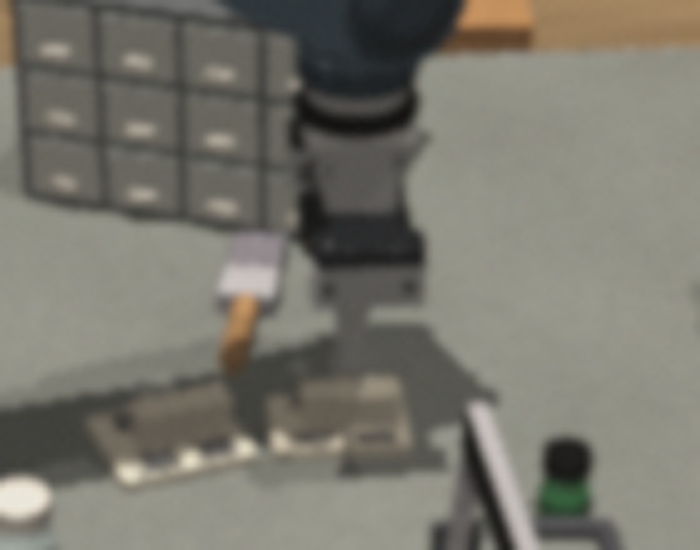

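Run:
```python
from h import *
np.set_printoptions(precision=4,suppress=True)
c=dict(np.load("jig.npz")); W=cloud(c)
for r in range(262,290,3): print(r,W[r,262],W[r,378])
print("TCP .4857 -.0112 .3186")
s=get_state(); print(s["qpos"],s["position"],s["ft_force"])
```

```text
262 [ 0.5879 -0.1011  0.031 ] [0.5851 0.0786 0.0302]
265 [ 0.5944 -0.102   0.0268] [0.5906 0.0792 0.0284]
268 [ 0.4771 -0.0452  0.3518] [0.4759 0.0193 0.352 ]
271 [ 0.4773 -0.0445  0.3561] [0.4777 0.0194 0.3521]
274 [ 0.4773 -0.0438  0.3604] [0.4774 0.0185 0.3575]
277 [ 0.4779 -0.0433  0.3633] [0.4777 0.0179 0.3611]
280 [ 0.4786 -0.043   0.3656] [0.479  0.0178 0.362 ]
283 [ 0.4785 -0.0423  0.3696] [0.4808 0.018  0.3617]
286 [ 0.4797 -0.0421  0.3708] [0.4821 0.0179 0.3626]
289 [ 0.4808 -0.042   0.3719] [0.4842 0.0182 0.3618]
TCP .4857 -.0112 .3186
[ 0.373   0.4555  1.6077 -0.      1.0784 -1.2143] [0.5685 0.3434 0.0118] [-0.3648  1.2591 -0.1515]
```

Disagreement: the fingers closed fully at a reported TCP z of 0.012, which should be around the pilaster. Wrist depth puts the fingertips at z≈0.05, about 35 mm above the reported TCP. I'll open the gap by feel, touching the closed fingers down on the pilaster top (true z 0.034) to calibrate.

```bash
python3 -m crank '[{"translation":[0,0,0.005],"rot":[0,0,0]},{"translation":[0,0,0.008],"rot":[0,0,0]},{"translation":[0,0,0.008],"rot":[0,0,0]}]'; python3 -m crank '[{"translation":[0,0,0.003],"rot":[0,0,0]},{"translation":[0,0,0.003],"rot":[0,0,0]}]'
```

```text
time: 5.45
position: [0.5683, 0.3433, 0.0032]
orientation: [-3.141, -0.001, -3.125]
ft_force: [-0.9, 0.0, -0.4]
finger_gap: 0.0006
time: 5.65
position: [0.5686, 0.3435, 0.0028]
orientation: [-3.141, -0.001, -3.125]
ft_force: [-5.6, -3.0, 11.8]
finger_gap: 0.0007
```

```bash
python3 -m crank '[{"translation":[0,0,0.002],"rot":[0,0,0]},{"translation":[0,0,0.002],"rot":[0,0,0]}]';  python3 -m crank '[{"translation":[0,0,0.002],"rot":[0,0,0]},{"translation":[0,0,0.002],"rot":[0,0,0]}]'
```

```text
time: 5.85
position: [0.5687, 0.3435, 0.0028]
orientation: [-3.14, -0.001, -3.125]
ft_force: [-10.2, -3.9, 20.3]
finger_gap: 0.0006
time: 6.05
position: [0.5687, 0.3435, 0.0026]
orientation: [-3.14, -0.002, -3.124]
ft_force: [-15.4, -7.4, 30.8]
finger_gap: 0.0003
```

Contact came at a reported z of 0.0028 for a true 0.034, so the fingertips sit about 31 mm above the reported TCP. x and y agree with the image. I'll use reported z = true z − 0.031 from here. The arm's stiffness is about 5 N/mm.

```bash
python3 -m crank '[{"translation":[0,0,-0.02],"rot":[0,0,0]},{"translation":[0,0,-0.02],"rot":[0,0,0]},{"translation":[0,0,-0.02],"rot":[0,0,0]},{"translation":[0,0,-0.02],"rot":[0,0,0]},{"translation":[0,0,-0.02],"rot":[0,0,0]}]' 0.05; python3 -m crank '[{"translation":[0,0,0],"rot":[0,0,0]},{"translation":[0,0,0],"rot":[0,0,0]}]'; python3 g.py 0.5682 0.3437 -0.019 1.0
```

```text
time: 6.55
position: [0.5677, 0.343, 0.0154]
orientation: [-3.141, -0.002, -3.125]
ft_force: [-0.6, -0.2, -0.3]
finger_gap: 0.0369
time: 6.75
position: [0.5683, 0.3433, 0.0163]
orientation: [-3.141, -0.001, -3.125]
ft_force: [0.3, -0.3, -0.3]
finger_gap: 0.0495
t [0.0001, 0.0004, 0.0353] rot [-0.02, -0.04, -0.05] dist 0.035
```

```bash
python3 -m crank '[{"translation":[0,0,0.015],"rot":[0,0,0]},{"translation":[0,0,0.028],"rot":[0,0,0]},{"translation":[0,0,0.0345],"rot":[0,0,0]},{"translation":[0,0,0.0345],"rot":[0,0,0]}]'; python3 -m crank '[{"translation":[0,0,0],"rot":[0,0,0]},{"translation":[0,0,0],"rot":[0,0,0]},{"translation":[0,0,0],"rot":[0,0,0]},{"translation":[0,0,0],"rot":[0,0,0]},{"translation":[0,0,0],"rot":[0,0,0]}]' 0 40
```

```text
time: 7.15
position: [0.5669, 0.3428, -0.0201]
orientation: [-3.14, -0.004, -3.125]
ft_force: [-0.6, -0.3, 0.6]
finger_gap: 0.0499
time: 7.65
position: [0.5689, 0.3436, -0.0171]
orientation: [3.141, 0.001, -3.125]
ft_force: [-0.3, -0.4, 1.4]
finger_gap: 0.0213
```

```bash
python3 -m crank '[{"translation":[0,0,-0.02],"rot":[0,0,0]},{"translation":[0,0,-0.05],"rot":[0,0,0]},{"translation":[0.01,-0.01,-0.08],"rot":[0,0,0]},{"translation":[0.02,-0.03,-0.1],"rot":[0,0,0]},{"translation":[0.03,-0.06,-0.11],"rot":[0,0,0]}]'; python3 g.py 0.50 -0.112 0.10 3.65
```

```text
time: 8.15
position: [0.5403, 0.2836, 0.0948]
orientation: [3.14, 0.004, -3.123]
ft_force: [0.2, 0.1, -0.6]
finger_gap: 0.0217
t [0.0475, -0.3947, -0.0059] rot [0.07, 0.21, -2.6] dist 0.398
```

```bash
python3 -m crank '[{"translation":[0.01,-0.035,0],"rot":[0,0,-0.5]},{"translation":[0.02,-0.08,0],"rot":[0,0,-1]},{"translation":[0.03,-0.125,0],"rot":[0,0,-1.5]},{"translation":[0.04,-0.17,0],"rot":[0,0,-2]},{"translation":[0.043,-0.215,0],"rot":[0,0,-2.5]}]' &&  python3 -m crank '[{"translation":[0,-0.045,0],"rot":[0,0,0]},{"translation":[0,-0.09,0],"rot":[0,0,0]},{"translation":[0,-0.125,0],"rot":[0,0,0]},{"translation":[0,-0.15,0],"rot":[0,0,0]},{"translation":[0,-0.16,0],"rot":[0,0,0]}]';python3 g.py 0.543 -0.112 0.06 3.65;  python3 - <<'E'
from h import *
c=read_camera("wrist"); cv2.imwrite("pics/w6.png",c["frame"][:,:,::-1]); print(get_state()["position"])
E
```

```text
time: 8.65
position: [0.4987, 0.0659, 0.0921]
orientation: [3.141, -0.0, -3.08]
ft_force: [1.3, -0.1, -1.7]
finger_gap: 0.0215
time: 9.15
position: [0.5096, -0.0944, 0.0924]
orientation: [-3.141, 0.0, -3.084]
ft_force: [-0.4, 0.5, -1.0]
finger_gap: 0.0217
t [-0.0323, -0.0195, 0.0324] rot [-0.01, 0.01, -0.36] dist 0.05
[ 0.50973731 -0.09453341  0.09233263]
```

View pics/w6.png

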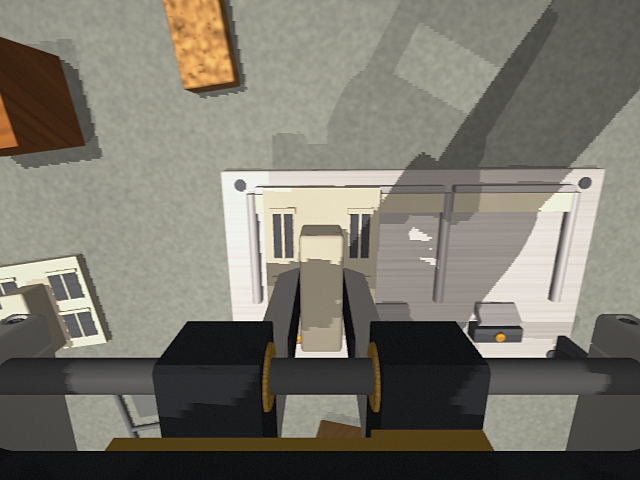

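```bash
cat > held.py <<'E'
from h import *
np.set_printoptions(precision=4,suppress=True)
s=get_state(); c=read_camera("wrist"); W=cloud(c); p=s["position"]; yaw=s["orientation"][2]+np.pi
ex=np.array([np.cos(yaw),np.sin(yaw)]); ey=np.array([-ex[1],ex[0]])
d=W[...,:2]-p[:2]; L=np.stack([d@ex,d@ey,W[...,2]-p[2]],-1)*1000
v,u=np.mgrid[0:480,0:640]
m=(abs(L[...,2]-25)<9)&(L[...,0]<-12)&(L[...,0]>-80)&(abs(L[...,1])<70)
S=L[m]; print("n",len(S),"z med",np.median(S[:,2]))
for x0 in range(-42,-14,6):
    t=S[abs(S[:,0]-x0)<2]; 
    if len(t)>5: print("x",x0,"y",np.percentile(t[:,1],1).round(1),np.percentile(t[:,1],99).round(1))
for y0 in range(-40,41,10):
    t=S[abs(S[:,1]-y0)<2]
    if len(t)>5: print("y",y0,"front x",np.percentile(t[:,0],1).round(1))
print(np.degrees(yaw))
E
python3 held.py
```

```text
n 7000 z med 26.551172529528863
x -42 y -31.0 31.4
x -36 y -31.2 31.6
x -30 y -31.2 31.8
x -24 y -31.5 31.8
x -18 y -31.2 31.7
y -30 front x -52.9
y -20 front x -52.9
y -10 front x -52.9
y 0 front x -53.0
y 10 front x -52.9
y 20 front x -52.9
y 30 front x -52.9
3.3037682350045054
```

```bash
python3 g.py 0.5442 -0.1119 0.03 3.65; python3 -m crank '[{"translation":[-0.02,-0.01,0.01],"rot":[0,0,-0.35]},{"translation":[-0.033,-0.02,0.025],"rot":[0,0,-0.35]},{"translation":[-0.033,-0.02,0.045],"rot":[0,0,-0.35]},{"translation":[-0.033,-0.02,0.058],"rot":[0,0,-0.35]},{"translation":[-0.033,-0.02,0.058],"rot":[0,0,-0.35]}]';  python3 -m crank '[{"translation":[0,0,0],"rot":[0,0,0]}]';python3 g.py 0.5442 -0.1119 -0.0066 3.65
```

```text
t [-0.0334, -0.0209, 0.0622] rot [0.02, -0.01, -0.31] dist 0.074
time: 9.75
position: [0.5418, -0.1083, 0.032]
orientation: [3.139, -0.005, -3.074]
ft_force: [0.0, 0.6, -1.1]
finger_gap: 0.0217
time: 9.85
position: [0.5437, -0.1095, 0.0344]
orientation: [3.141, -0.0, -3.074]
ft_force: [0.0, -0.5, -1.8]
finger_gap: 0.022
t [-0.0003, -0.0024, 0.041] rot [0.02, -0.02, 0.21] dist 0.041
```

```bash
python3 -m crank '[{"translation":[-0.0003,-0.0024,0.01],"rot":[0,0,0.2]},{"translation":[-0.0003,-0.0024,0.016],"rot":[0,0,0.2]},{"translation":[-0.0003,-0.0024,0.016],"rot":[0,0,0.2]},{"translation":[-0.0003,-0.0024,0.016],"rot":[0,0,0.2]}]';python3 g.py 0.5442 -0.1119 -0.0066 3.65; python3 held.py | tail -8
```

```text
time: 10.25
position: [0.5442, -0.1128, 0.0183]
orientation: [3.141, -0.0, -3.079]
ft_force: [1.0, 0.4, -0.9]
finger_gap: 0.0218
t [-0.0, 0.0009, 0.0249] rot [0.01, -0.01, -0.06] dist 0.025
y -30 front x -53.0
y -20 front x -52.9
y -10 front x -53.0
y 0 front x -53.0
y 10 front x -53.0
y 20 front x -52.9
y 30 front x -52.9
3.587182566824952
```

Now I'll lower it with force checks.

```bash
python3 -m crank '[{"translation":[0,0.0008,0.006],"rot":[0,0,0]},{"translation":[0,0.0008,0.012],"rot":[0,0,0]},{"translation":[0,0.0008,0.016],"rot":[0,0,0]},{"translation":[0,0.0008,0.018],"rot":[0,0,0]}]'; python3 -m crank '[{"translation":[0,0,0.003],"rot":[0,0,0]},{"translation":[0,0,0.003],"rot":[0,0,0]}]'
```

```text
time: 10.7
position: [0.5444, -0.112, 0.0015]
orientation: [3.141, -0.001, -3.079]
ft_force: [-3.9, -1.0, 5.6]
finger_gap: 0.0218
time: 10.9
position: [0.5445, -0.1124, -0.0024]
orientation: [-3.141, 0.0, -3.079]
ft_force: [-0.0, -0.8, 2.0]
finger_gap: 0.0218
```

```bash
python3 -m crank '[{"translation":[0,0,0.003],"rot":[0,0,0]},{"translation":[0,0,0.003],"rot":[0,0,0]}]';python3 -m crank '[{"translation":[0,0,0.002],"rot":[0,0,0]},{"translation":[0,0,0.002],"rot":[0,0,0]}]'; python3 -m crank '[{"translation":[0,0,0.002],"rot":[0,0,0]},{"translation":[0,0,0.002],"rot":[0,0,0]}]'
```

```text
time: 11.1
position: [0.5443, -0.1123, -0.0051]
orientation: [-3.141, -0.001, -3.079]
ft_force: [-4.8, -1.2, 7.3]
finger_gap: 0.0219
time: 11.3
position: [0.5443, -0.1123, -0.0052]
orientation: [3.142, -0.002, -3.078]
ft_force: [-11.4, 1.5, 21.6]
finger_gap: 0.0215
time: 11.5
position: [0.5444, -0.1123, -0.0053]
orientation: [3.141, -0.003, -3.078]
ft_force: [-17.2, 3.8, 35.6]
finger_gap: 0.0217
```

```bash
python3 -m crank '[{"translation":[0,0,-0.005],"rot":[0,0,0]},{"translation":[0,0,-0.005],"rot":[0,0,0]}]';python3 -m crank '[{"translation":[0,0,0],"rot":[0,0,0]},{"translation":[0,0,0],"rot":[0,0,0]},{"translation":[0,0,-0.01],"rot":[0,0,0]},{"translation":[0,0,-0.04],"rot":[0,0,0]},{"translation":[0,0,-0.08],"rot":[0,0,0]}]' 0.034; python3 -m crank '[{"translation":[0.02,0,-0.04],"rot":[0,0,0]},{"translation":[0.05,0,-0.08],"rot":[0,0,0]},{"translation":[0.06,0,-0.1],"rot":[0,0,0]},{"translation":[0.06,0,-0.1],"rot":[0,0,0]}]'
python3 - <<'E'
from h import *
c=read_camera("wrist"); cv2.imwrite("pics/w7.png",c["frame"][:,:,::-1]); print(get_state()["position"])
E
```

```text
time: 11.7
position: [0.5445, -0.1121, -0.0044]
orientation: [-3.141, 0.001, -3.079]
ft_force: [-0.3, -0.6, 3.9]
finger_gap: 0.0219
time: 12.2
position: [0.5426, -0.1112, 0.0746]
orientation: [3.139, -0.004, -3.079]
ft_force: [0.3, -0.2, 0.1]
finger_gap: 0.0338
time: 12.6
position: [0.4859, -0.1168, 0.1795]
orientation: [-3.138, 0.007, -3.079]
ft_force: [-0.2, -0.2, -0.1]
finger_gap: 0.0346
[ 0.48526175 -0.11622089  0.17700324]
```

View pics/w7.png

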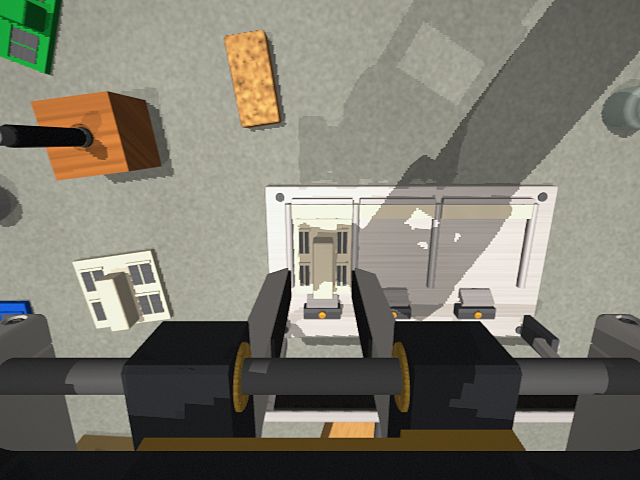

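```bash
cat > seat.py <<'E'
from h import *
import sys
np.set_printoptions(precision=2,suppress=True)
c=read_camera("wrist"); W=cloud(c)
th=np.radians(3.65); ex=np.array([np.cos(th),np.sin(th)]); ey=np.array([-ex[1],ex[0]])
J=np.stack([W[...,:2]@ex,W[...,:2]@ey,W[...,2]],-1)*1000
v,u=np.mgrid[0:480,0:640]
for n,yc,w in [("wide",35.5,96),("mid",-63.45,80),("narrow",-146.4,64)]:
    b=(abs(J[...,1]-yc)<w/2-1)&(J[...,0]>450)&(J[...,0]<580)&(v<300)
    s=J[b]; 
    pil=s[(s[:,2]>41)&(s[:,2]<60)&(s[:,0]<572)]
    if len(pil)<50: print(n,"none"); continue
    r=cv2.minAreaRect(pil[:,:2].astype(np.float32)); A=np.c_[pil[:,0]-535,pil[:,1]-yc,np.ones(len(pil))]; k=np.linalg.lstsq(A,pil[:,2],rcond=None)[0]
    sl=s[(abs(s[:,1]-yc)>16)&(s[:,2]>14)&(s[:,2]<40)&(s[:,0]>486)&(s[:,0]<572)]
    A2=np.c_[sl[:,0]-535,sl[:,1]-yc,np.ones(len(sl))]; k2=np.linalg.lstsq(A2,sl[:,2],rcond=None)[0]
    fl=J[(abs(J[...,2]-12)<4)&(J[...,0]>449)&(J[...,0]<456)&(abs(J[...,1]+47)<130)]
    print(n,"pil rect",r,"top z",k[2],"tilt",k[:2],"| slab z",k2[2],"tilt",k2[:2],len(sl),"plate z",fl[:,2].mean())
E
python3 seat.py
```

```text
wide none
mid none
narrow pil rect ((534.4478149414062, -146.1033172607422), (63.53889846801758, 21.791854858398438), 0.3729574382305145) top z 47.766064536169715 tilt [0.01 0.01] | slab z 22.427895933352673 tilt [-0.01 -0.  ] 1887 plate z 13.324662817712705
```

The narrow panel is seated: its top is about 0.5 mm from nominal, it's level, and it lies at x′ 534.4, y′ −146.1. Next is the wide panel, currently at (122,290).

```bash
python3 g.py 0.545 -0.34 0.24 12; python3 -m crank '[{"translation":[-0.01,-0.045,-0.02],"rot":[0,0,-2]},{"translation":[-0.02,-0.09,-0.04],"rot":[0,0,-4]},{"translation":[-0.03,-0.135,-0.06],"rot":[0,0,-6]},{"translation":[-0.04,-0.18,-0.06],"rot":[0,0,-8.3]},{"translation":[-0.045,-0.225,-0.06],"rot":[0,0,-8.3]}]' 0.05; python3 -m crank '[{"translation":[0,0,0],"rot":[0,0,0]}]';  python3 - <<'E'
from h import *
c=read_camera("wrist"); cv2.imwrite("pics/w8.png",c["frame"][:,:,::-1]); print(get_state()["position"])
E
```

```text
t [-0.0463, -0.2276, -0.0648] rot [-0.01, 0.03, -8.41] dist 0.241
time: 13.2
position: [0.5442, -0.339, 0.233]
orientation: [3.139, -0.001, -2.933]
ft_force: [0.5, 0.5, -0.4]
finger_gap: 0.0502
time: 13.3
position: [0.543, -0.3415, 0.231]
orientation: [3.138, -0.003, -2.938]
ft_force: [-0.4, 1.0, 0.6]
finger_gap: 0.0495
[ 0.54292063 -0.33894147  0.2312985 ]
```

View pics/w8.png

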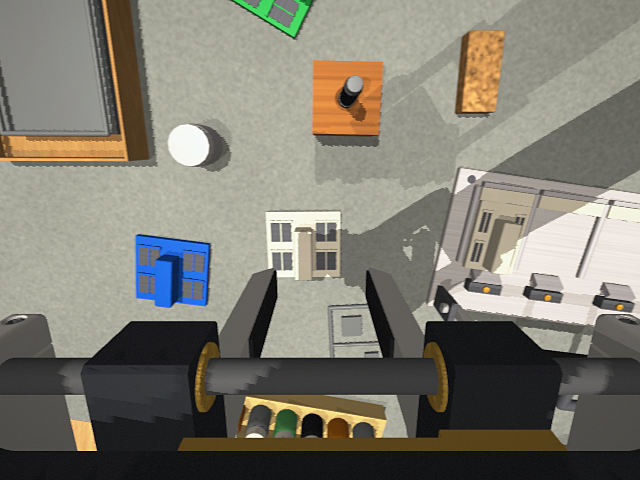

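```bash
python3 - <<'E'
from h import *
np.set_printoptions(precision=4,suppress=True)
c=read_camera("wrist"); W=cloud(c)
print(panel(c,303,250,0,half=50,save="pics/wide_m2.png"))
v,u=np.mgrid[0:480,0:640]; m3=(u>300)&(u<400)&(v>50)&(v<145)
p=W[m3&(W[...,2]>0.085)]; s=W[m3&(W[...,2]>.062)&(W[...,2]<.073)]
for z in np.arange(.075,.165,.01):
    q=W[m3&(abs(W[...,2]-z)<.005)]; print(z,len(q),(q.min(0)+q.max(0))/2,q[:,1].min(),q[:,1].max())
print("stand",cv2.minAreaRect((s[:,:2]*1000).astype(np.float32)))
E
python3 g.py 0.6058 -0.3502 0.02 12
```

```text
(((598.96875, -352.9609375), (90.63497924804688, 96.04268646240234), 12.024005889892578), ((605.7999877929688, -351.5302734375), (64.78556823730469, 22.066890716552734), 12.021642684936523), np.float64(0.009452228812094565), np.float64(0.034925204839073354))
0.075 850 [ 0.4185 -0.34    0.0748] -0.3788513856774067 -0.301066735382597
0.08499999999999999 18 [ 0.4238 -0.3415  0.0846] -0.3474570047170243 -0.3356035684139364
0.09499999999999999 21 [ 0.4233 -0.3416  0.0951] -0.3479701220292708 -0.33522621273318626
0.10499999999999998 25 [ 0.4238 -0.3401  0.1045] -0.3475444102564301 -0.3326740374154353
0.11499999999999998 25 [ 0.4232 -0.3416  0.1147] -0.34797891806780734 -0.3352198792903087
0.12499999999999997 33 [ 0.4233 -0.3405  0.125 ] -0.3480412101110905 -0.3328840746116485
0.13499999999999995 27 [ 0.424  -0.3414  0.1349] -0.34749223293579456 -0.33533988712991736
0.14499999999999996 96 [ 0.42   -0.3403  0.145 ] -0.34806443203397885 -0.3326008651272879
0.15499999999999997 240 [ 0.4189 -0.3403  0.1542] -0.34656496671516146 -0.33398976945627
stand ((418.5661315917969, -339.95196533203125), (70.31090545654297, 69.82889556884766), 10.626872062683105)
t [-0.0594, -0.0264, 0.2116] rot [0.26, -0.16, -0.17] dist 0.221
```

```bash
python3 g.py 0.6060 -0.3515 0.03 12; python3 -m crank '[{"translation":[-0.02,-0.01,0.03],"rot":[0,0,0]},{"translation":[-0.04,-0.02,0.07],"rot":[0,0,0]},{"translation":[-0.06,-0.025,0.11],"rot":[0,0,0]},{"translation":[-0.06,-0.025,0.15],"rot":[0,0,0]},{"translation":[-0.06,-0.025,0.19],"rot":[0,0,0]}]'; python3 -m crank '[{"translation":[0,0,0],"rot":[0,0,0]},{"translation":[0,0,0],"rot":[0,0,0]}]'; python3 g.py 0.6060 -0.3515 -0.018 12
```

```text
t [-0.0593, -0.0276, 0.2016] rot [0.26, -0.16, -0.17] dist 0.212
time: 13.9
position: [0.6075, -0.347, 0.0426]
orientation: [3.14, -0.001, -2.931]
ft_force: [-0.0, 0.0, -0.6]
finger_gap: 0.05
time: 14.1
position: [0.6071, -0.348, 0.0449]
orientation: [3.14, -0.001, -2.933]
ft_force: [-0.3, -0.5, 0.6]
finger_gap: 0.0501
t [0.0017, -0.0033, 0.0629] rot [0.1, -0.07, -0.03] dist 0.063
```

```bash
python3 -m crank '[{"translation":[0.0015,-0.0035,0.02],"rot":[0,0,0]},{"translation":[0.0015,-0.0035,0.045],"rot":[0,0,0]},{"translation":[0.0015,-0.0035,0.0575],"rot":[0,0,0]},{"translation":[0.0015,-0.0035,0.0575],"rot":[0,0,0]},{"translation":[0.0015,-0.0035,0.0575],"rot":[0,0,0]}]'; python3 g.py 0.6060 -0.3515 -0.018 12
```

```text
time: 14.6
position: [0.6071, -0.3539, -0.0111]
orientation: [-3.14, 0.001, -2.934]
ft_force: [-0.1, -0.8, 0.9]
finger_gap: 0.0498
t [0.0006, 0.0025, 0.0068] rot [-0.07, 0.05, -0.1] dist 0.007
```

```bash
python3 -m crank '[{"translation":[0.0006,0.0022,0.0058],"rot":[0,0,0]},{"translation":[0.0006,0.0022,0.0058],"rot":[0,0,0]}]'; python3 -m crank '[{"translation":[0,0,0],"rot":[0,0,0]},{"translation":[0,0,0],"rot":[0,0,0]},{"translation":[0,0,0],"rot":[0,0,0]},{"translation":[0,0,0],"rot":[0,0,0]},{"translation":[0,0,0],"rot":[0,0,0]}]' 0 40;python3 g.py 0.48 0.07 0.1 3.65
```

```text
time: 14.8
position: [0.6056, -0.3512, -0.0176]
orientation: [-3.141, 0.0, -2.934]
ft_force: [0.5, -0.1, -0.5]
finger_gap: 0.0501
time: 15.3
position: [0.6057, -0.3515, -0.0177]
orientation: [-3.141, 0.0, -2.934]
ft_force: [-0.1, -0.4, 0.5]
finger_gap: 0.0219
t [0.036, 0.4383, -0.1179] rot [-0.02, 0.01, 8.25] dist 0.455
```

```bash
python3 -m crank '[{"translation":[0,0,-0.02],"rot":[0,0,0]},{"translation":[0,0,-0.05],"rot":[0,0,0]},{"translation":[0.01,0.02,-0.085],"rot":[0,0,0]},{"translation":[0.03,0.05,-0.11],"rot":[0,0,2]},{"translation":[0.05,0.09,-0.118],"rot":[0,0,4]}]' && python3 g.py 0.485 0.07 0.1 3.65
```

```text
time: 15.8
position: [0.5396, -0.2752, 0.1052]
orientation: [-3.136, 0.005, -3.006]
ft_force: [0.1, -0.6, -0.0]
finger_gap: 0.0218
t [0.0075, 0.3494, 0.0032] rot [-0.32, 0.33, 4.1] dist 0.35
```

```bash
python3 -m crank '[{"translation":[0.006,0.05,0],"rot":[0,0,1.5]},{"translation":[0.008,0.1,0],"rot":[0,0,3]},{"translation":[0.01,0.15,0],"rot":[0,0,4]},{"translation":[0.01,0.2,0],"rot":[0,0,4]},{"translation":[0.01,0.245,0],"rot":[0,0,4]}]' && python3 -m crank '[{"translation":[0,0.045,0],"rot":[0,0,0]},{"translation":[0,0.085,0],"rot":[0,0,0]},{"translation":[0,0.105,0],"rot":[0,0,0]},{"translation":[0,0.105,0],"rot":[0,0,0]},{"translation":[0,0.105,0],"rot":[0,0,0]}]'; python3 held.py;python3 g.py 0.5326 0.0696 0.035 3.65
```

```text
time: 16.3
position: [0.4939, -0.0302, 0.1013]
orientation: [-3.141, 0.001, -3.074]
ft_force: [0.4, -0.0, -1.3]
finger_gap: 0.0218
time: 16.8
position: [0.4875, 0.0724, 0.1008]
orientation: [-3.141, 0.001, -3.073]
ft_force: [0.4, -1.1, -0.8]
finger_gap: 0.0215
n 11039 z med 27.242768378117802
x -42 y -46.8 47.0
x -36 y -46.9 47.3
x -30 y -46.9 47.5
x -24 y -46.9 47.4
x -18 y -47.1 47.6
y -40 front x -51.7
y -30 front x -51.8
y -20 front x -51.7
y -10 front x -51.8
y 0 front x -51.8
y 10 front x -51.8
y 20 front x -51.7
y 30 front x -51.8
y 40 front x -51.8
3.951609393344881
t [-0.0447, -0.0053, 0.0657] rot [-0.03, 0.05, 0.23] dist 0.08
```

```bash
python3 -m crank '[{"translation":[-0.02,-0.003,0.01],"rot":[0,0,0.2]},{"translation":[-0.04,-0.006,0.03],"rot":[0,0,0.2]},{"translation":[-0.044,-0.006,0.05],"rot":[0,0,0.2]},{"translation":[-0.044,-0.006,0.063],"rot":[0,0,0.2]},{"translation":[-0.044,-0.006,0.063],"rot":[0,0,0.2]}]'; python3 -m crank '[{"translation":[0,0,0],"rot":[0,0,0]},{"translation":[0,0,0],"rot":[0,0,0]}]'; python3 g.py 0.5316 0.0692 0.018 3.65
```

```text
time: 17.35
position: [0.5297, 0.0687, 0.035]
orientation: [3.141, -0.005, -3.079]
ft_force: [-0.2, -0.4, -2.3]
finger_gap: 0.0217
time: 17.55
position: [0.5323, 0.0692, 0.0382]
orientation: [-3.141, 0.002, -3.077]
ft_force: [-0.2, 0.2, -1.6]
finger_gap: 0.0217
t [0.0007, 0.0, 0.0202] rot [-0.02, 0.11, 0.03] dist 0.02
```

```bash
python3 -m crank '[{"translation":[0.0005,0,0.01],"rot":[0,0,0]},{"translation":[0.0005,0,0.02],"rot":[0,0,0]},{"translation":[0.0005,0,0.02],"rot":[0,0,0]},{"translation":[0.0005,0,0.02],"rot":[0,0,0]}]'; python3 g.py 0.5316 0.0692 -0.0066 3.65
```

```text
time: 17.95
position: [0.5306, 0.0696, 0.0164]
orientation: [3.141, -0.001, -3.077]
ft_force: [-0.3, 0.5, -2.1]
finger_gap: 0.0217
t [-0.001, -0.0005, 0.023] rot [0.01, -0.07, 0.06] dist 0.023
```

```bash
python3 -m crank '[{"translation":[-0.001,-0.0004,0.006],"rot":[0,0,0]},{"translation":[-0.001,-0.0004,0.012],"rot":[0,0,0]},{"translation":[-0.001,-0.0004,0.016],"rot":[0,0,0]},{"translation":[-0.001,-0.0004,0.018],"rot":[0,0,0]}]'; python3 -m crank '[{"translation":[0,0,0.003],"rot":[0,0,0]},{"translation":[0,0,0.003],"rot":[0,0,0]}]'
```

```text
time: 18.35
position: [0.5315, 0.0691, -0.001]
orientation: [3.142, -0.002, -3.077]
ft_force: [-5.8, -0.4, 7.4]
finger_gap: 0.0218
time: 18.55
position: [0.5314, 0.0691, -0.0042]
orientation: [3.142, -0.002, -3.077]
ft_force: [-2.1, -0.6, 2.2]
finger_gap: 0.0222
```

```bash
python3 -m crank '[{"translation":[0,0,0.003],"rot":[0,0,0]},{"translation":[0,0,0.003],"rot":[0,0,0]}]';python3 -m crank '[{"translation":[0,0,0.002],"rot":[0,0,0]},{"translation":[0,0,0.002],"rot":[0,0,0]}]'; python3 -m crank '[{"translation":[0,0,0.002],"rot":[0,0,0]},{"translation":[0,0,0.002],"rot":[0,0,0]}]'
```

```text
time: 18.75
position: [0.5315, 0.0692, -0.0059]
orientation: [3.142, -0.003, -3.077]
ft_force: [-9.4, -0.1, 12.6]
finger_gap: 0.0218
time: 18.95
position: [0.5315, 0.0691, -0.0059]
orientation: [-3.141, -0.004, -3.076]
ft_force: [-17.4, -1.0, 29.6]
finger_gap: 0.0216
time: 19.15
position: [0.5314, 0.0691, -0.006]
orientation: [-3.141, -0.006, -3.076]
ft_force: [-25.1, -0.7, 44.2]
finger_gap: 0.0215
```

It's bottomed hard at −0.006 after the snap. Unload, release and go up to look.

```bash
python3 -m crank '[{"translation":[0,0,-0.0065],"rot":[0,0,0]},{"translation":[0,0,-0.0065],"rot":[0,0,0]}]';python3 -m crank '[{"translation":[0,0,0],"rot":[0,0,0]},{"translation":[0,0,0],"rot":[0,0,0]},{"translation":[0,0,-0.01],"rot":[0,0,0]},{"translation":[0,0,-0.04],"rot":[0,0,0]},{"translation":[0,0,-0.08],"rot":[0,0,0]}]' 0.034; python3 -m crank '[{"translation":[0.02,0.01,-0.04],"rot":[0,0,0]},{"translation":[0.05,0.02,-0.08],"rot":[0,0,0]},{"translation":[0.06,0.03,-0.12],"rot":[0,0,0]},{"translation":[0.06,0.03,-0.14],"rot":[0,0,0]},{"translation":[0.06,0.03,-0.14],"rot":[0,0,0]}]'
python3 - <<'E'
from h import *
c=read_camera("wrist"); cv2.imwrite("pics/w9.png",c["frame"][:,:,::-1]); print(get_state()["position"])
E
python3 seat.py
```

```text
time: 19.35
position: [0.5315, 0.0692, -0.0043]
orientation: [3.142, -0.001, -3.077]
ft_force: [-4.5, -0.3, 2.8]
finger_gap: 0.0218
time: 19.85
position: [0.5309, 0.0692, 0.0752]
orientation: [3.141, -0.003, -3.077]
ft_force: [0.7, 0.1, 1.3]
finger_gap: 0.0343
time: 20.35
position: [0.4728, 0.0954, 0.2202]
orientation: [-3.141, 0.009, -3.076]
ft_force: [0.3, -0.2, 0.5]
finger_gap: 0.0343
[0.47154811 0.09527025 0.21739907]
wide pil rect ((535.2655639648438, 36.07977294921875), (65.35392761230469, 21.944963455200195), 0.7232956290245056) top z 48.254070973587474 tilt [ 0.01 -0.03] | slab z 22.943952826329888 tilt [-0.  0.] 3056 plate z 13.05487971772203
mid none
narrow pil rect ((534.9741821289062, -145.16297912597656), (22.77678680419922, 64.8519287109375), 89.11622619628906) top z 47.374932712859 tilt [-0.  -0.1] | slab z 22.08702121749154 tilt [-0.01  0.  ] 1248 plate z 13.05487971772203
```

View pics/w9.png

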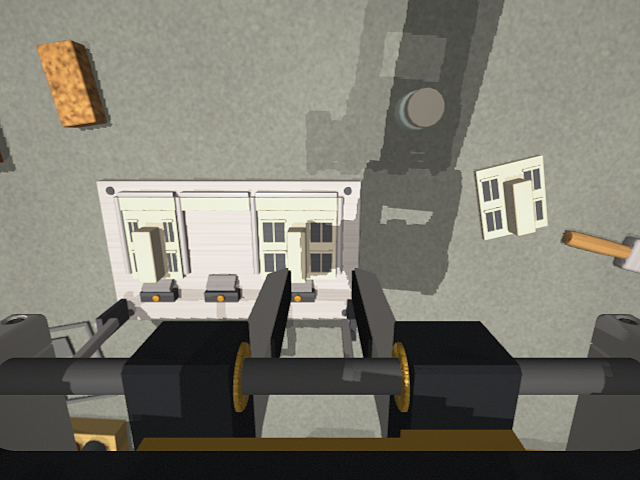

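Both are seated. The middle panel is still on the table at (513,197), so I'll move to view it.

```bash
python3 g.py 0.41 0.32 0.22 17.8; python3 -m crank '[{"translation":[0.01,0.045,0],"rot":[0,0,-3]},{"translation":[0.02,0.09,0],"rot":[0,0,-6]},{"translation":[0.03,0.135,0],"rot":[0,0,-9]},{"translation":[0.04,0.18,0],"rot":[0,0,-12]},{"translation":[0.047,0.225,0],"rot":[0,0,-14]}]' 0.05; python3 -m crank '[{"translation":[0,0,0],"rot":[0,0,0]},{"translation":[0,0,0],"rot":[0,0,0]}]';  python3 - <<'E'
from h import *
c=read_camera("wrist"); cv2.imwrite("pics/w10.png",c["frame"][:,:,::-1]); print(get_state()["position"])
u,v=map(int,proj(c,[.4572,.3362,.034])); print(u,v); print(panel(c,u,v,0,half=60,save="pics/mid_m2.png"))
E
python3 g.py 0.4572 0.3362 0.03 17.8
```

```text
t [0.0459, 0.2282, -0.0047] rot [-0.0, 0.03, -14.11] dist 0.233
time: 20.95
position: [0.4073, 0.3178, 0.2129]
orientation: [-3.141, -0.004, -2.831]
ft_force: [1.2, 1.0, -0.3]
finger_gap: 0.0501
time: 21.15
position: [0.4078, 0.3167, 0.2131]
orientation: [-3.141, -0.004, -2.831]
ft_force: [-0.4, -0.5, -0.5]
finger_gap: 0.0496
[0.4083793  0.31601123 0.21356612]
323 255
(((449.6634216308594, 333.6064147949219), (90.2472915649414, 80.11026763916016), 17.425085067749023), ((456.240234375, 335.8799133300781), (63.873329162597656, 21.404048919677734), 17.489469528198242), np.float64(0.0094765472336866), np.float64(0.03509260852216978))
t [-0.0533, 0.0046, 0.1834] rot [-0.05, -0.19, -0.12] dist 0.191
```

View pics/w10.png

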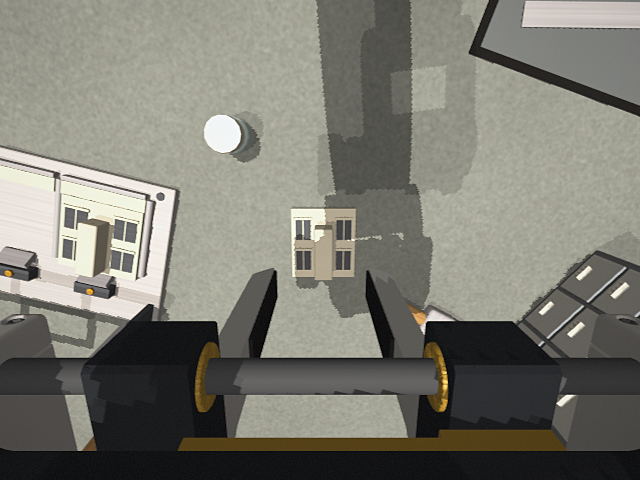

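```bash
python3 -m crank '[{"translation":[-0.02,0.002,0.03],"rot":[0,0,0]},{"translation":[-0.04,0.004,0.07],"rot":[0,0,0]},{"translation":[-0.053,0.005,0.11],"rot":[0,0,0]},{"translation":[-0.053,0.005,0.15],"rot":[0,0,0]},{"translation":[-0.053,0.005,0.175],"rot":[0,0,0]}]'; python3 -m crank '[{"translation":[0,0,0],"rot":[0,0,0]},{"translation":[0,0,0],"rot":[0,0,0]}]'; python3 g.py 0.4568 0.3359 -0.018 17.5
```

```text
time: 21.7
position: [0.4567, 0.3347, 0.0363]
orientation: [-3.141, -0.006, -2.836]
ft_force: [0.6, -0.2, -0.5]
finger_gap: 0.0503
time: 21.9
position: [0.4584, 0.3364, 0.0406]
orientation: [-3.141, -0.001, -2.835]
ft_force: [-0.9, -0.6, -0.4]
finger_gap: 0.0501
t [0.0017, -0.0, 0.0586] rot [-0.01, -0.04, 0.08] dist 0.059
```

```bash
python3 -m crank '[{"translation":[0.0017,0,0.02],"rot":[0,0,0]},{"translation":[0.0017,0,0.042],"rot":[0,0,0]},{"translation":[0.0017,0,0.056],"rot":[0,0,0]},{"translation":[0.0017,0,0.058],"rot":[0,0,0]},{"translation":[0.0017,0,0.058],"rot":[0,0,0]}]'; python3 g.py 0.4568 0.3359 -0.018 17.5
```

```text
time: 22.4
position: [0.4571, 0.3372, -0.0165]
orientation: [3.141, 0.001, -2.833]
ft_force: [0.0, -0.3, 0.4]
finger_gap: 0.0503
t [0.0007, -0.0012, 0.0015] rot [0.01, 0.08, 0.18] dist 0.002
```

```bash
python3 -m crank '[{"translation":[0.0005,-0.001,0.001],"rot":[0,0,0]},{"translation":[0.0005,-0.001,0.001],"rot":[0,0,0]}]'; python3 -m crank '[{"translation":[0,0,0],"rot":[0,0,0]},{"translation":[0,0,0],"rot":[0,0,0]},{"translation":[0,0,0],"rot":[0,0,0]},{"translation":[0,0,0],"rot":[0,0,0]},{"translation":[0,0,0],"rot":[0,0,0]}]' 0 40; python3 -m crank '[{"translation":[0,0,-0.02],"rot":[0,0,0]},{"translation":[0,0,-0.05],"rot":[0,0,0]},{"translation":[0,-0.01,-0.085],"rot":[0,0,2]},{"translation":[0,-0.03,-0.11],"rot":[0,0,4]},{"translation":[0,-0.06,-0.12],"rot":[0,0,6]}]' && python3 g.py 0.485 -0.03 0.1 3.65
```

```text
time: 22.6
position: [0.4569, 0.3363, -0.0174]
orientation: [3.141, 0.002, -2.833]
ft_force: [0.3, 0.6, 0.2]
finger_gap: 0.0501
time: 23.1
position: [0.4562, 0.3359, -0.0184]
orientation: [-3.141, -0.0, -2.833]
ft_force: [-0.4, -0.0, 1.3]
finger_gap: 0.0219
time: 23.6
position: [0.4757, 0.2796, 0.1045]
orientation: [3.141, 0.005, -2.937]
ft_force: [0.9, 0.1, -1.6]
finger_gap: 0.0215
t [0.0539, -0.305, 0.004] rot [0.07, 0.26, 8.09] dist 0.31
```

```bash
python3 -m crank '[{"translation":[0.008,-0.045,0],"rot":[0,0,2]},{"translation":[0.018,-0.09,0],"rot":[0,0,4]},{"translation":[0.026,-0.135,0],"rot":[0,0,6]},{"translation":[0.034,-0.18,0],"rot":[0,0,8]},{"translation":[0.042,-0.225,0],"rot":[0,0,8]}]' && python3 -m crank '[{"translation":[0,-0.045,0],"rot":[0,0,0]},{"translation":[0,-0.07,0],"rot":[0,0,0]},{"translation":[0,-0.078,0],"rot":[0,0,0]},{"translation":[0,-0.078,0],"rot":[0,0,0]},{"translation":[0,-0.078,0],"rot":[0,0,0]}]'; python3 held.py;python3 g.py 0.538 -0.0293 0.035 3.65
```

```text
time: 24.1
position: [0.4782, 0.0484, 0.1013]
orientation: [3.141, -0.0, -3.077]
ft_force: [0.0, -0.3, -1.1]
finger_gap: 0.0217
time: 24.6
position: [0.4836, -0.0268, 0.1012]
orientation: [3.141, -0.001, -3.076]
ft_force: [-0.6, 0.5, -0.7]
finger_gap: 0.0217
n 8920 z med 27.84185664954311
x -42 y -38.7 39.4
x -36 y -39.1 39.3
x -30 y -39.1 39.7
x -24 y -39.1 39.4
x -18 y -39.3 39.7
y -40 front x -51.7
y -30 front x -51.7
y -20 front x -51.6
y -10 front x -51.7
y 0 front x -51.7
y 10 front x -51.7
y 20 front x -51.7
y 30 front x -51.7
y 40 front x -51.6
3.7405686380350733
t [-0.0541, -0.0063, 0.0662] rot [0.03, -0.03, 0.13] dist 0.086
```

```bash
python3 -m crank '[{"translation":[-0.025,-0.003,0.01],"rot":[0,0,0.1]},{"translation":[-0.048,-0.006,0.03],"rot":[0,0,0.1]},{"translation":[-0.054,-0.006,0.05],"rot":[0,0,0.1]},{"translation":[-0.054,-0.006,0.063],"rot":[0,0,0.1]},{"translation":[-0.054,-0.006,0.063],"rot":[0,0,0.1]}]'; python3 -m crank '[{"translation":[0,0,0],"rot":[0,0,0]},{"translation":[0,0,0],"rot":[0,0,0]}]'; python3 g.py 0.5378 -0.0294 0.016 3.65
```

```text
time: 25.15
position: [0.5359, -0.0288, 0.0362]
orientation: [3.14, -0.005, -3.077]
ft_force: [-0.1, -0.1, -2.0]
finger_gap: 0.0219
time: 25.35
position: [0.5386, -0.0303, 0.0397]
orientation: [-3.141, 0.002, -3.078]
ft_force: [0.8, -0.3, -1.5]
finger_gap: 0.0218
t [0.0008, 0.001, 0.0237] rot [-0.04, 0.1, -0.03] dist 0.024
```

```bash
python3 -m crank '[{"translation":[0,0.001,0.01],"rot":[0,0,0]},{"translation":[0,0.001,0.02],"rot":[0,0,0]},{"translation":[0,0.001,0.022],"rot":[0,0,0]},{"translation":[0,0.001,0.022],"rot":[0,0,0]}]'; python3 g.py 0.5378 -0.0294 -0.0066 3.65
```

```text
time: 25.75
position: [0.5373, -0.0292, 0.0157]
orientation: [3.141, -0.002, -3.079]
ft_force: [0.2, 0.0, -1.1]
finger_gap: 0.0217
t [-0.0005, -0.0002, 0.0223] rot [0.03, -0.1, -0.06] dist 0.022
```

```bash
python3 -m crank '[{"translation":[-0.0003,0,0.006],"rot":[0,0,0]},{"translation":[-0.0003,0,0.012],"rot":[0,0,0]},{"translation":[-0.0003,0,0.016],"rot":[0,0,0]},{"translation":[-0.0003,0,0.018],"rot":[0,0,0]}]'; python3 -m crank '[{"translation":[0,0,0.003],"rot":[0,0,0]},{"translation":[0,0,0.003],"rot":[0,0,0]}]'; python3 -m crank '[{"translation":[0,0,0.003],"rot":[0,0,0]},{"translation":[0,0,0.003],"rot":[0,0,0]}]'
```

```text
time: 26.15
position: [0.5377, -0.0294, -0.0014]
orientation: [3.141, -0.002, -3.078]
ft_force: [-5.2, -0.1, 8.1]
finger_gap: 0.0214
time: 26.35
position: [0.5377, -0.0294, -0.0047]
orientation: [-3.142, -0.002, -3.079]
ft_force: [-2.7, -1.1, 1.8]
finger_gap: 0.0217
time: 26.55
position: [0.5377, -0.0294, -0.0065]
orientation: [3.141, -0.003, -3.078]
ft_force: [-8.4, -0.7, 13.1]
finger_gap: 0.0216
```

```bash
python3 -m crank '[{"translation":[0,0,0.002],"rot":[0,0,0]},{"translation":[0,0,0.002],"rot":[0,0,0]}]'; python3 -m crank '[{"translation":[0,0,0.002],"rot":[0,0,0]},{"translation":[0,0,0.002],"rot":[0,0,0]}]'
```

```text
time: 26.75
position: [0.5377, -0.0294, -0.0066]
orientation: [3.141, -0.004, -3.078]
ft_force: [-17.1, 2.0, 28.4]
finger_gap: 0.0221
time: 26.95
position: [0.5378, -0.0294, -0.0066]
orientation: [3.141, -0.005, -3.077]
ft_force: [-23.3, 2.6, 42.9]
finger_gap: 0.0218
```

Pick-to-seat height is 11.8 mm on this one too, so the middle panel is home. Release and look at the whole jig and bar.

```bash
python3 -m crank '[{"translation":[0,0,-0.0065],"rot":[0,0,0]},{"translation":[0,0,-0.0065],"rot":[0,0,0]}]';python3 -m crank '[{"translation":[0,0,0],"rot":[0,0,0]},{"translation":[0,0,0],"rot":[0,0,0]},{"translation":[0,0,-0.01],"rot":[0,0,0]},{"translation":[0,0,-0.04],"rot":[0,0,0]},{"translation":[0,0,-0.08],"rot":[0,0,0]}]' 0.034; python3 -m crank '[{"translation":[0.01,0,-0.04],"rot":[0,0,0]},{"translation":[0.03,0.01,-0.08],"rot":[0,0,0]},{"translation":[0.04,0.01,-0.12],"rot":[0,0,0]},{"translation":[0.05,0.01,-0.16],"rot":[0,0,0]},{"translation":[0.05,0.01,-0.18],"rot":[0,0,0]}]' 0.094;  python3 -m crank '[{"translation":[0,0,0],"rot":[0,0,0]},{"translation":[0,0,0],"rot":[0,0,0]}]'
python3 - <<'E'
from h import *
c=read_camera("wrist"); cv2.imwrite("pics/w11.png",c["frame"][:,:,::-1]); print(get_state()["position"])
np.savez("bar.npz",**{k:v for k,v in c.items()})
E
python3 seat.py
```

```text
time: 27.15
position: [0.5378, -0.0292, -0.0048]
orientation: [3.141, -0.001, -3.078]
ft_force: [-5.2, -0.2, 2.8]
finger_gap: 0.0216
time: 27.65
position: [0.5371, -0.029, 0.0747]
orientation: [3.14, -0.003, -3.079]
ft_force: [0.2, -0.8, 0.5]
finger_gap: 0.034
time: 28.15
position: [0.489, -0.0228, 0.2603]
orientation: [-3.139, 0.008, -3.079]
ft_force: [0.7, -0.2, 0.4]
finger_gap: 0.0704
time: 28.35
position: [0.4879, -0.0225, 0.2547]
orientation: [3.142, 0.0, -3.079]
ft_force: [-0.7, 0.5, -0.4]
finger_gap: 0.0866
[ 0.48730997 -0.02230579  0.25357124]
wide pil rect ((535.2963256835938, 35.98100280761719), (22.301414489746094, 65.204345703125), 89.90201568603516) top z 48.31412854596986 tilt [0.01 0.04] | slab z 23.154960810019027 tilt [-0.  0.] 2802 plate z 13.12120790920261
mid pil rect ((535.1685180664062, -62.55112075805664), (21.860692977905273, 65.33200073242188), 89.94219207763672) top z 48.45513555655034 tilt [ 0.01 -0.01] | slab z 23.169555942186022 tilt [-0. -0.] 2090 plate z 13.12120790920261
narrow pil rect ((535.335693359375, -145.4012451171875), (22.15900421142578, 65.22917938232422), 89.87708282470703) top z 47.62730752656225 tilt [ 0.   -0.05] | slab z 22.305567361866096 tilt [-0.01  0.  ] 1352 plate z 13.12120790920261
```

View pics/w11.png

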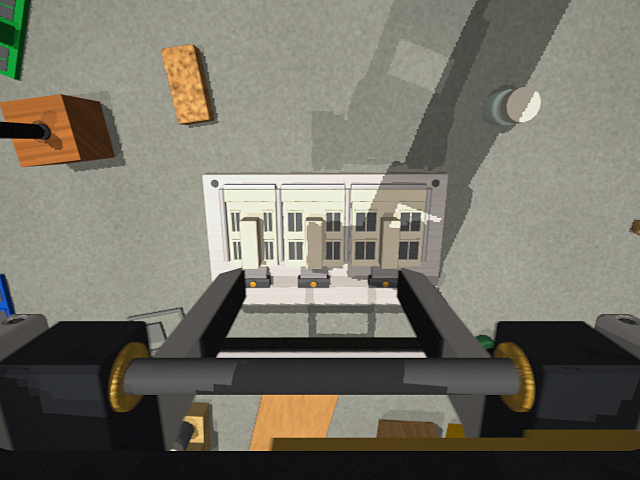

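All three are level and seated. Next I'll locate the bar handle using the top camera and its depth.

Run:
```python
from h import *
np.set_printoptions(precision=4,suppress=True)
c=read_camera("top"); W=cloud(c); fr=c["frame"]
cv2.imwrite("pics/t12.png",cv2.resize(fr[130:280,250:400,::-1],None,fx=4,fy=4,interpolation=cv2.INTER_CUBIC))
th=np.radians(3.65); ex=np.array([np.cos(th),np.sin(th)]); ey=np.array([-ex[1],ex[0]])
J=np.stack([W[...,:2]@ex,W[...,:2]@ey,W[...,2]],-1)*1000
b=J[160:225,260:385].reshape(-1,3); b=b[b[:,2]>80]
for x0 in range(600,710,6):
    s=b[abs(b[:,0]-x0)<3]
    if len(s): print(x0,len(s),"z",np.percentile(s[:,2],[5,50,95]),"y",s[:,1].min(),s[:,1].max())
k=J[110:185,300:365].reshape(-1,3); k=k[(k[:,2]>35)&(k[:,2]<70)]; print("kitbox x'",k[:,0].min(),k[:,0].max())
```

```text
612 29 z [ 85.0033 115.5271 149.3229] y -192.8662567157491 99.42803857259491
618 231 z [113.1525 145.0878 156.7252] y -194.98742912844543 101.44998693945867
624 155 z [144.0255 151.956  158.1876] y -194.46489761980385 103.0060390594125
630 123 z [144.8887 151.0587 157.6807] y -194.46575170217508 103.24908965742074
636 9 z [140.0576 142.5654 147.9651] y -144.01626447834278 -81.44636683462491
642 8 z [133.9256 144.1615 148.4968] y -96.39872594506981 -87.60940770185758
648 10 z [137.2731 143.3363 147.6429] y -96.32500677783351 3.4296894308998405
654 12 z [139.2983 143.7573 147.718 ] y -96.44260948690341 3.2168496462171907
660 20 z [134.0285 142.0124 148.2314] y -97.0440262723527 3.033514062844118
666 28 z [136.6445 140.8696 148.5371] y -97.34615846382772 2.8056918483075965
672 77 z [133.2909 140.0622 148.7841] y -94.54286441088888 2.3438859927655087
678 50 z [133.4656 139.8269 145.1389] y -94.93638345928228 2.493044467436278
kitbox x' 710.2951278771386 890.7422129104068
```

View pics/t12.png

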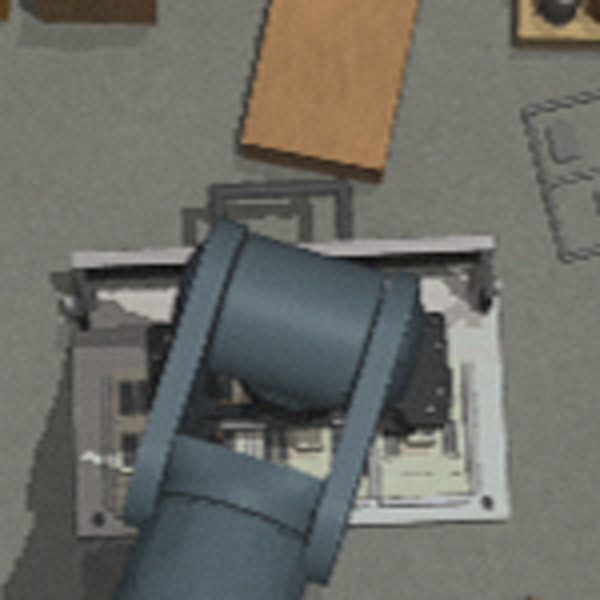

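The handle middle is at x′≈675, y′≈−47, z≈0.137, so the bar angle is about 1.65 rad. I'll hook it from behind with closed fingers and draw it over.

```bash
python3 g.py 0.6986 -0.0025 0.20 3.65; python3 -m crank '[{"translation":[-0.045,0.001,0],"rot":[0,0,0]},{"translation":[-0.09,0.002,0.01],"rot":[0,0,0]},{"translation":[-0.135,0.004,0.02],"rot":[0,0,0]},{"translation":[-0.175,0.005,0.04],"rot":[0,0,0]},{"translation":[-0.205,0.006,0.05],"rot":[0,0,0]}]' 0 20; python3 -m crank '[{"translation":[-0.007,0,0],"rot":[0,0,0]},{"translation":[-0.007,0,0],"rot":[0,0,0]},{"translation":[-0.007,0,0],"rot":[0,0,0]}]'; python3 g.py 0.6986 -0.0025 0.086 3.65
```

```text
t [-0.2126, 0.0064, 0.0522] rot [0.07, -0.2, -0.05] dist 0.219
time: 29.0
position: [0.6925, -0.0031, 0.2002]
orientation: [3.14, -0.006, -3.079]
ft_force: [0.5, 0.2, -0.4]
finger_gap: 0.0574
time: 29.3
position: [0.6984, -0.0033, 0.2054]
orientation: [-3.142, -0.0, -3.079]
ft_force: [1.1, -0.4, 0.1]
finger_gap: 0.0334
t [-0.0003, 0.0008, 0.1194] rot [-0.0, -0.01, -0.06] dist 0.119
```

```bash
python3 -m crank '[{"translation":[0,0,0],"rot":[0,0,0]},{"translation":[0,0,0],"rot":[0,0,0]},{"translation":[0,0,0],"rot":[0,0,0]},{"translation":[0,0,0],"rot":[0,0,0]}]'; python3 -m crank '[{"translation":[0,0,0.03],"rot":[0,0,0]},{"translation":[0,0,0.06],"rot":[0,0,0]},{"translation":[0,0,0.09],"rot":[0,0,0]},{"translation":[0,0,0.118],"rot":[0,0,0]},{"translation":[0,0,0.118],"rot":[0,0,0]}]';python3 -m crank '[{"translation":[0,0,0],"rot":[0,0,0]}]'
```

```text
time: 29.7
position: [0.6989, -0.0033, 0.2056]
orientation: [-3.141, 0.001, -3.079]
ft_force: [0.0, -0.2, 0.2]
finger_gap: 0.002
time: 30.2
position: [0.6954, -0.0027, 0.0819]
orientation: [3.14, -0.009, -3.079]
ft_force: [0.5, -0.3, -0.4]
finger_gap: 0.0002
time: 30.3
position: [0.6991, -0.0032, 0.0874]
orientation: [3.142, -0.0, -3.079]
ft_force: [-1.1, -1.8, 0.6]
finger_gap: 0.0005
```

```bash
python3 -m crank '[{"translation":[0.01,0,0],"rot":[0,0,0]},{"translation":[0.02,0,0],"rot":[0,0,0]},{"translation":[0.03,0,0],"rot":[0,0,0]},{"translation":[0.04,0,0],"rot":[0,0,0]},{"translation":[0.05,0,0],"rot":[0,0,0]}]'; python3 -m crank '[{"translation":[0.01,0,0],"rot":[0,0,0]},{"translation":[0.02,0,0],"rot":[0,0,0]},{"translation":[0.03,0,0],"rot":[0,0,0]},{"translation":[0.04,0,0],"rot":[0,0,0]},{"translation":[0.05,0,0],"rot":[0,0,0]}]';python3 -m crank '[{"translation":[0.005,0,0],"rot":[0,0,0]},{"translation":[0.01,0,0],"rot":[0,0,0]},{"translation":[0.015,0,0],"rot":[0,0,0]},{"translation":[0.015,0,0],"rot":[0,0,0]}]'
python3 - <<'E'
from h import *
c=read_camera("side"); cv2.imwrite("pics/s13.png",cv2.resize(c["frame"][100:340,230:470,::-1],None,fx=2.5,fy=2.5))
E
```

```text
time: 30.8
position: [0.6525, -0.007, 0.0921]
orientation: [-3.139, 0.01, -3.079]
ft_force: [3.7, 0.2, 3.1]
finger_gap: 0.0006
time: 31.3
position: [0.5974, -0.0093, 0.0859]
orientation: [3.141, -0.002, -3.079]
ft_force: [2.2, -0.2, -1.3]
finger_gap: 0.0001
time: 31.7
position: [0.5835, -0.0104, 0.087]
orientation: [3.141, -0.001, -3.079]
ft_force: [-0.2, 0.2, -0.2]
finger_gap: 0.0005
```

View pics/s13.png

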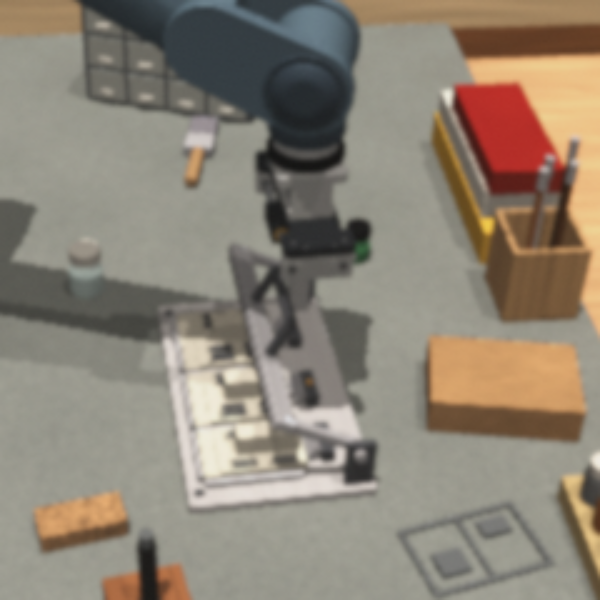

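The side view shows the bar at about 30°, just above the pilasters. Now I'll lift, step over the handle and press it down along its arc.

```bash
python3 -m crank '[{"translation":[-0.004,0,-0.015],"rot":[0,0,0]},{"translation":[-0.004,0,-0.05],"rot":[0,0,0]},{"translation":[0.005,0,-0.05],"rot":[0,0,0]},{"translation":[0.017,0,-0.05],"rot":[0,0,0]},{"translation":[0.017,0,-0.05],"rot":[0,0,0]}]'; python3 g.py 0.566 -0.011 0.12 3.65;  python3 - <<'E'
from h import *
c=read_camera("wrist"); cv2.imwrite("pics/w14.png",c["frame"][:,:,::-1])
E
```

```text
time: 32.25
position: [0.5668, -0.0115, 0.1376]
orientation: [-3.141, 0.0, -3.079]
ft_force: [0.3, 0.9, -1.0]
finger_gap: 0.0005
t [0.0008, 0.0005, 0.0176] rot [-0.01, 0.01, -0.06] dist 0.018
```

View pics/w14.png

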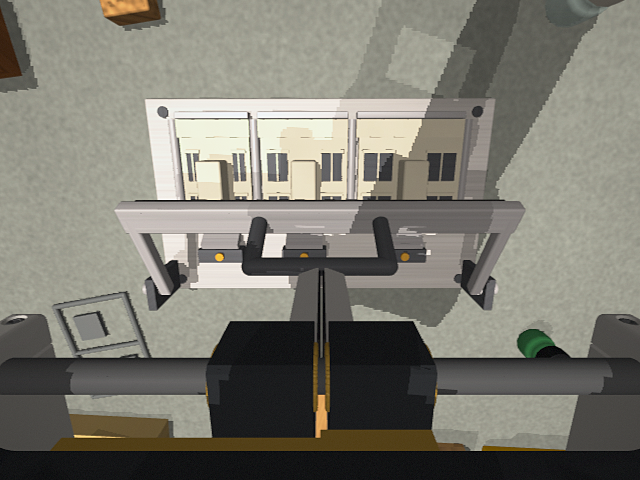

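```bash
python3 -m crank '[{"translation":[0,0,0.012],"rot":[0,0,0]},{"translation":[0,0,0.02],"rot":[0,0,0]},{"translation":[0.004,0,0.026],"rot":[0,0,0]},{"translation":[0.01,0,0.032],"rot":[0,0,0]},{"translation":[0.01,0,0.032],"rot":[0,0,0]}]'; python3 -m crank '[{"translation":[0.004,0,0.004],"rot":[0,0,0]},{"translation":[0.008,0,0.008],"rot":[0,0,0]},{"translation":[0.012,0,0.012],"rot":[0,0,0]},{"translation":[0.012,0,0.012],"rot":[0,0,0]}]'
```

```text
time: 32.8
position: [0.5546, -0.0122, 0.1047]
orientation: [3.141, -0.007, -3.078]
ft_force: [-7.3, -1.3, 7.0]
finger_gap: 0.0009
time: 33.2
position: [0.5443, -0.0126, 0.0916]
orientation: [3.141, -0.002, -3.079]
ft_force: [-0.5, -0.7, -0.0]
finger_gap: 0.0005
```

```bash
python3 -m crank '[{"translation":[0.004,0,0.005],"rot":[0,0,0]},{"translation":[0.008,0,0.01],"rot":[0,0,0]},{"translation":[0.009,0,0.012],"rot":[0,0,0]},{"translation":[0.009,0,0.012],"rot":[0,0,0]}]'; python3 -m crank '[{"translation":[0,0,0.002],"rot":[0,0,0]},{"translation":[0,0,0.002],"rot":[0,0,0]}]';  python3 -m crank '[{"translation":[0,0,0.002],"rot":[0,0,0]},{"translation":[0,0,0.002],"rot":[0,0,0]}]'
```

```text
time: 33.6
position: [0.5363, -0.0134, 0.0811]
orientation: [3.141, -0.0, -3.079]
ft_force: [-0.6, -0.0, 1.8]
finger_gap: 0.0006
time: 33.8
position: [0.5362, -0.0134, 0.0803]
orientation: [3.142, -0.001, -3.079]
ft_force: [-5.3, 1.1, 11.0]
finger_gap: 0.0005
time: 34.0
position: [0.5363, -0.0135, 0.08]
orientation: [3.142, -0.002, -3.078]
ft_force: [-9.8, 1.6, 20.3]
finger_gap: 0.0005
```

```bash
python3 -m crank '[{"translation":[0,0,0.002],"rot":[0,0,0]},{"translation":[0,0,0.002],"rot":[0,0,0]}]';  python3 -m crank '[{"translation":[0,0,-0.01],"rot":[0,0,0]},{"translation":[0,0,-0.03],"rot":[0,0,0]},{"translation":[0.01,0,-0.07],"rot":[0,0,0]},{"translation":[0.03,0,-0.11],"rot":[0,0,0]},{"translation":[0.05,0,-0.15],"rot":[0,0,0]}]';  python3 -m crank '[{"translation":[0,0,0],"rot":[0,0,0]},{"translation":[0,0,0],"rot":[0,0,0]}]'
python3 - <<'E'
from h import *
np.set_printoptions(precision=2,suppress=True)
c=read_camera("wrist"); cv2.imwrite("pics/w15.png",c["frame"][:,:,::-1])
W=cloud(c); th=np.radians(3.65); ex=np.array([np.cos(th),np.sin(th)]); ey=np.array([-ex[1],ex[0]])
J=np.stack([W[...,:2]@ex,W[...,:2]@ey,W[...,2]],-1)*1000
for x0 in range(500,560,5):
  for y0 in (-180,-110,15,85):
    b=J[(abs(J[...,0]-x0)<2.5)&(abs(J[...,1]-y0)<12)]
    if len(b)>3: print((x0,y0),np.median(b[:,2]).round(1),end=" ")
  print()
E
```

```text
time: 34.2
position: [0.5362, -0.0135, 0.0795]
orientation: [-3.142, -0.003, -3.078]
ft_force: [-15.5, 2.5, 30.6]
finger_gap: 0.0007
time: 34.7
position: [0.4856, -0.0165, 0.2259]
orientation: [3.141, -0.001, -3.079]
ft_force: [0.4, -0.5, 0.4]
finger_gap: 0.0005
time: 34.9
position: [0.4868, -0.0167, 0.2258]
orientation: [-3.141, 0.002, -3.079]
ft_force: [-0.1, 0.1, -0.8]
finger_gap: -0.0
(500, -180) 21.2 (500, -110) 21.4 (500, 15) 22.9 (500, 85) 21.7 
(505, -180) 21.2 (505, -110) 21.7 (505, 15) 23.3 (505, 85) 21.7 
(510, -180) 20.9 (510, -110) 21.1 (510, 15) 23.1 (510, 85) 21.7 
(515, -180) 20.9 (515, -110) 21.0 (515, 15) 22.9 (515, 85) 21.5 
(520, -180) 54.6 (520, -110) 23.3 (520, 15) 46.4 (520, 85) 55.8 
(525, -180) 61.7 (525, -110) 61.6 (525, 15) 61.5 (525, 85) 62.3 
(530, -180) 62.4 (530, -110) 62.2 (530, 15) 62.3 (530, 85) 62.5 
(535, -180) 62.4 (535, -110) 62.5 (535, 15) 62.8 (535, 85) 63.0 
(540, -180) 62.5 (540, -110) 63.0 (540, 15) 62.8 (540, 85) 63.0 
(545, -180) 62.2 (545, -110) 62.6 (545, 15) 62.6 (545, 85) 62.4 
(550, -180) 62.0 (550, 15) 46.9 (550, 85) 62.0 
(555, -180) 61.7 (555, 15) 45.9 (555, 85) 62.4
```

View pics/w15.png

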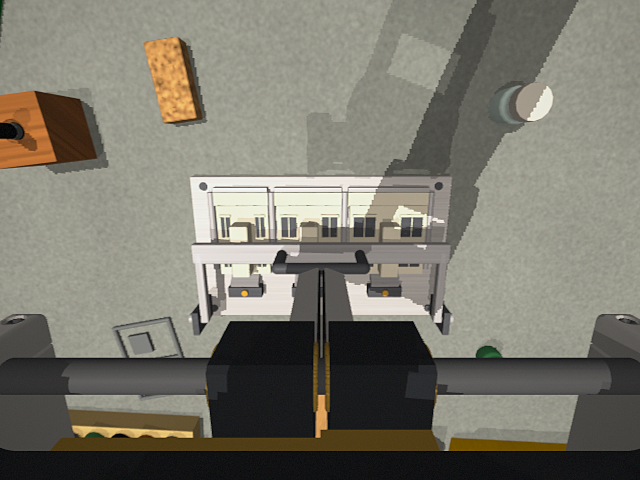

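The bar is shut level: cross-bar top is about 61 mm across its whole length. Now the pen at (0.4187,−0.3402).

```bash
python3 g.py 0.4187 -0.3402 0.19 3.65; python3 -m crank '[{"translation":[0.015,-0.045,0],"rot":[0,0,0]},{"translation":[0.03,-0.09,0],"rot":[0,0,0]},{"translation":[0.045,-0.135,0.01],"rot":[0,0,0]},{"translation":[0.06,-0.18,0.02],"rot":[0,0,0]},{"translation":[0.075,-0.225,0.03],"rot":[0,0,0]}]' 0.05; python3 -m crank '[{"translation":[0.007,-0.045,0],"rot":[0,0,0]},{"translation":[0.012,-0.085,0],"rot":[0,0,0]},{"translation":[0.013,-0.092,0],"rot":[0,0,0]},{"translation":[0.013,-0.092,0],"rot":[0,0,0]}]'; python3 g.py 0.4187 -0.3402 0.19 3.65
python3 - <<'E'
from h import *
np.set_printoptions(precision=4,suppress=True)
c=read_camera("wrist"); cv2.imwrite("pics/w16.png",c["frame"][:,:,::-1]); W=cloud(c)
u,v=map(int,proj(c,[.4187,-.3402,.155])); print(u,v)
vv,uu=np.mgrid[0:480,0:640]
for z in np.arange(.08,.165,.01):
    q=W[(abs(uu-u)<70)&(abs(vv-v)<90)&(abs(W[...,2]-z)<.005)&(np.hypot(W[...,0]-.4187,W[...,1]+.34)<.015)]
    if len(q)>5: print(z.round(3),len(q),(q.min(0)+q.max(0))/2,q.max(0)-q.min(0))
E
```

```text
t [0.0876, -0.3188, 0.0342] rot [0.02, -0.04, -0.06] dist 0.332
time: 35.45
position: [0.4244, -0.2469, 0.1924]
orientation: [3.139, -0.002, -3.079]
ft_force: [0.3, -0.5, 0.7]
finger_gap: 0.0372
time: 35.85
position: [0.4177, -0.3385, 0.1927]
orientation: [3.138, -0.002, -3.081]
ft_force: [0.3, 0.8, -0.5]
finger_gap: 0.0502
t [-0.0009, -0.0017, 0.0027] rot [0.21, -0.14, -0.16] dist 0.003
318 247
0.08 31 [ 0.4138 -0.3405  0.08  ] [0.006  0.0146 0.0092]
0.09 38 [ 0.4133 -0.3405  0.09  ] [0.0054 0.0143 0.0097]
0.1 39 [ 0.415  -0.3402  0.1   ] [0.0087 0.0156 0.0095]
0.11 39 [ 0.4137 -0.34    0.1102] [0.0057 0.0144 0.0092]
0.12 49 [ 0.4135 -0.3404  0.12  ] [0.0055 0.0148 0.0099]
0.13 48 [ 0.4132 -0.3404  0.13  ] [0.0052 0.0144 0.0099]
0.14 118 [ 0.416  -0.3403  0.14  ] [0.0107 0.0154 0.0098]
0.15 69 [ 0.4176 -0.3407  0.1501] [0.0114 0.0127 0.0097]
0.16 190 [ 0.4184 -0.3405  0.1563] [0.0121 0.0123 0.0025]
```

View pics/w16.png

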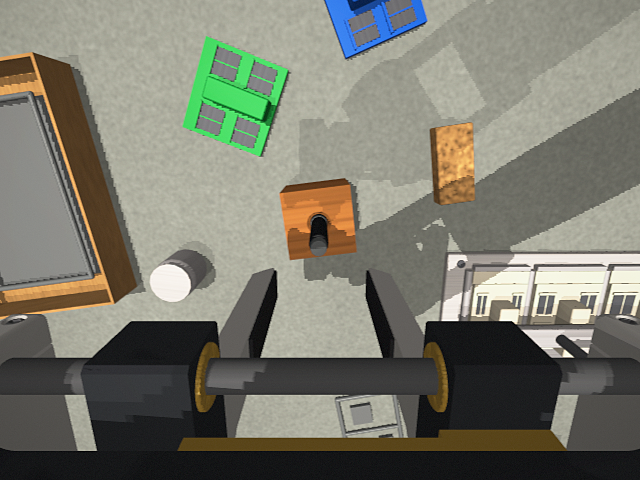

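The pen stands upright, centred at (0.4188,−0.3404) with its top at 0.155. Go down around it.

```bash
python3 -m crank '[{"translation":[-0.001,-0.002,0.03],"rot":[0,0,0]},{"translation":[-0.001,-0.002,0.06],"rot":[0,0,0]},{"translation":[-0.001,-0.002,0.085],"rot":[0,0,0]},{"translation":[-0.001,-0.002,0.1],"rot":[0,0,0]},{"translation":[-0.001,-0.002,0.1],"rot":[0,0,0]}]'; python3 -m crank '[{"translation":[0,0,0],"rot":[0,0,0]},{"translation":[0,0,0],"rot":[0,0,0]}]'; python3 g.py 0.4188 -0.3404 0.053 3.65
```

```text
time: 36.4
position: [0.4188, -0.3377, 0.0925]
orientation: [3.137, -0.003, -3.077]
ft_force: [0.1, 0.2, 0.8]
finger_gap: 0.0502
time: 36.6
position: [0.4206, -0.341, 0.0967]
orientation: [-3.139, 0.002, -3.078]
ft_force: [0.2, 0.6, 1.0]
finger_gap: 0.0498
t [0.0018, 0.0009, 0.0437] rot [-0.13, 0.1, -0.02] dist 0.044
```

```bash
python3 -m crank '[{"translation":[0.0016,0.0007,0.02],"rot":[0,0,0]},{"translation":[0.0016,0.0007,0.035],"rot":[0,0,0]},{"translation":[0.0016,0.0007,0.043],"rot":[0,0,0]},{"translation":[0.0016,0.0007,0.043],"rot":[0,0,0]},{"translation":[0.0016,0.0007,0.043],"rot":[0,0,0]}]';  python3 -m crank '[{"translation":[0,0,0],"rot":[0,0,0]}]'; python3 g.py 0.4188 -0.3404 0.053 3.65
```

```text
time: 37.1
position: [0.4183, -0.3401, 0.0524]
orientation: [-3.141, 0.0, -3.079]
ft_force: [0.9, -0.4, 0.1]
finger_gap: 0.0499
time: 37.2
position: [0.4185, -0.3404, 0.0529]
orientation: [-3.14, 0.001, -3.079]
ft_force: [-0.0, -0.4, -0.1]
finger_gap: 0.0498
t [-0.0003, -0.0001, -0.0001] rot [-0.07, 0.05, -0.05] dist 0.0
```

```bash
python3 -m crank '[{"translation":[0,0,0],"rot":[0,0,0]},{"translation":[0,0,0],"rot":[0,0,0]},{"translation":[0,0,0],"rot":[0,0,0]},{"translation":[0,0,0],"rot":[0,0,0]},{"translation":[0,0,0],"rot":[0,0,0]}]' 0 25; python3 -m crank '[{"translation":[0,0,0],"rot":[0,0,0]},{"translation":[0,0,0],"rot":[0,0,0]},{"translation":[0,0,-0.01],"rot":[0,0,0]},{"translation":[0,0,-0.02],"rot":[0,0,0]},{"translation":[0,0,-0.03],"rot":[0,0,0]}]'
```

```text
time: 37.7
position: [0.418, -0.3398, 0.0521]
orientation: [-3.142, 0.0, -3.079]
ft_force: [0.8, -0.4, -0.0]
finger_gap: 0.0158
time: 38.2
position: [0.4181, -0.3398, 0.0833]
orientation: [3.141, 0.0, -3.079]
ft_force: [1.0, 0.8, 0.1]
finger_gap: 0.016
```

```bash
python3 -m crank '[{"translation":[0,0,-0.03],"rot":[0,0,0]},{"translation":[0,0,-0.06],"rot":[0,0,0]},{"translation":[0,0,-0.09],"rot":[0,0,0]},{"translation":[-0.01,0.03,-0.1],"rot":[0,0,0]},{"translation":[-0.01,0.07,-0.1],"rot":[0,0,0]}]';  python3 -m crank '[{"translation":[0,0.01,0],"rot":[0,0,0]},{"translation":[0,0.01,0],"rot":[0,0,0]},{"translation":[0,0.01,0],"rot":[0,0,0]}]'
python3 - <<'E'
from h import *
np.set_printoptions(precision=4,suppress=True)
c=read_camera("wrist"); cv2.imwrite("pics/w17.png",c["frame"][:,:,::-1]); s=get_state(); print(s["position"])
p=s["position"]; print("expected tip px",proj(c,p+np.array([0,0,-.0441])), "grip px",proj(c,p+np.array([0,0,.02])))
np.savez("pen.npz",**{k:v for k,v in c.items()})
cv2.imwrite("pics/w17z.png",c["frame"][140:300,230:410,::-1].repeat(3,0).repeat(3,1))
E
```

```text
time: 38.7
position: [0.4252, -0.2705, 0.1859]
orientation: [-3.137, 0.004, -3.081]
ft_force: [0.4, 0.3, -0.0]
finger_gap: 0.0157
time: 39.0
position: [0.423, -0.2599, 0.1824]
orientation: [-3.141, 0.0, -3.079]
ft_force: [0.3, -0.6, -0.5]
finger_gap: 0.0159
[ 0.423  -0.2602  0.1823]
expected tip px (np.float64(320.54040983886756), np.float64(244.06722230749466)) grip px (np.float64(320.46035224276824), np.float64(274.2772028740535))
```

View pics/w17z.png

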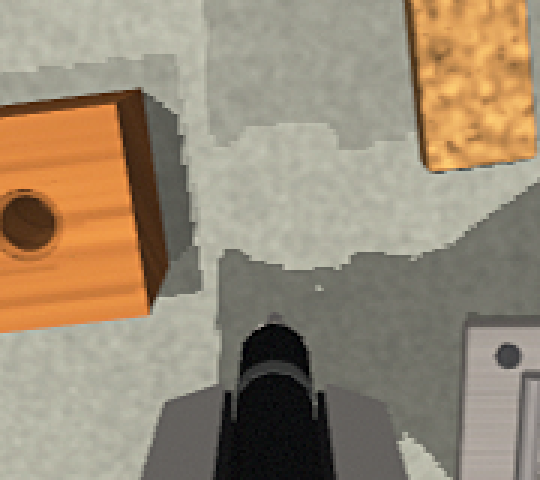

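The pen is held straight: its needle tip is at px (321.7,245.3) against an expected (320.5,244.1). The stand hole mouth is at about px (239.3,214). Go to the left end of the wide seam.

```bash
python3 - <<'E'
from h import *
c=dict(np.load("pen.npz")); print("hole mouth",ray(c,239.3,214,.068)); print("tip",ray(c,321.7,245.3,.1823-.0441))
E
python3 g.py 0.4761 0.1081 0.13 3.65; python3 -m crank '[{"translation":[0,0.045,0],"rot":[0,0,0]},{"translation":[-0.005,0.09,0],"rot":[0,0,0]},{"translation":[-0.01,0.135,0],"rot":[0,0,0]},{"translation":[-0.018,0.18,0],"rot":[0,0,0]},{"translation":[-0.025,0.225,0],"rot":[0,0,0]}]';  python3 -m crank '[{"translation":[0,0.045,0],"rot":[0,0,0]},{"translation":[-0.004,0.09,0.01],"rot":[0,0,0]},{"translation":[-0.006,0.125,0.025],"rot":[0,0,0]},{"translation":[-0.006,0.137,0.04],"rot":[0,0,0]},{"translation":[-0.006,0.137,0.05],"rot":[0,0,0]}]'; python3 -m crank '[{"translation":[0,0,0],"rot":[0,0,0]},{"translation":[0,0,0],"rot":[0,0,0]}]'; python3 g.py 0.4761 0.1081 0.075 3.65
```

```text
hole mouth [ 0.4181365  -0.33982472  0.068     ]
tip [ 0.42392945 -0.25926347  0.1382    ]
t [-0.0759, 0.3643, 0.0521] rot [-0.03, 0.0, -0.09] dist 0.376
time: 39.55
position: [0.4341, -0.0326, 0.1822]
orientation: [-3.141, 0.0, -3.081]
ft_force: [1.3, -0.3, -0.6]
finger_gap: 0.0158
time: 40.05
position: [0.431, 0.1046, 0.1309]
orientation: [3.142, -0.002, -3.077]
ft_force: [0.3, -0.8, -1.1]
finger_gap: 0.0156
time: 40.25
position: [0.4318, 0.1027, 0.1323]
orientation: [-3.141, 0.0, -3.081]
ft_force: [0.1, 0.5, -0.0]
finger_gap: 0.0159
t [-0.0445, 0.0027, 0.0573] rot [-0.01, 0.0, -0.16] dist 0.073
```

```bash
python3 -m crank '[{"translation":[-0.02,0.003,0.01],"rot":[0,0,-0.1]},{"translation":[-0.04,0.003,0.025],"rot":[0,0,-0.1]},{"translation":[-0.0445,0.003,0.04],"rot":[0,0,-0.1]},{"translation":[-0.0445,0.003,0.051],"rot":[0,0,-0.1]},{"translation":[-0.0445,0.003,0.051],"rot":[0,0,-0.1]}]';  python3 -m crank '[{"translation":[0,0,0],"rot":[0,0,0]},{"translation":[0,0,0],"rot":[0,0,0]}]'; python3 g.py 0.4761 0.1081 0.066 3.65
python3 - <<'E'
from h import *
c=read_camera("wrist"); s=get_state(); p=s["position"]; print(p)
x,y=map(int,proj(c,p+np.array([0,0,-.0441]))); print(x,y)
cv2.imwrite("pics/w18z.png",c["frame"][y-70:y+60,x-90:x+90,::-1].repeat(4,0).repeat(4,1))
E
```

```text
time: 40.75
position: [0.4745, 0.1088, 0.0799]
orientation: [3.141, -0.003, -3.079]
ft_force: [-0.7, 0.7, -0.5]
finger_gap: 0.0158
time: 40.95
position: [0.476, 0.1095, 0.0821]
orientation: [-3.141, 0.002, -3.077]
ft_force: [-0.0, -0.4, 0.0]
finger_gap: 0.0156
t [-0.0, -0.0014, 0.0161] rot [-0.01, 0.1, 0.03] dist 0.016
[0.47599152 0.10957284 0.08208425]
321 244
```

View pics/w18z.png

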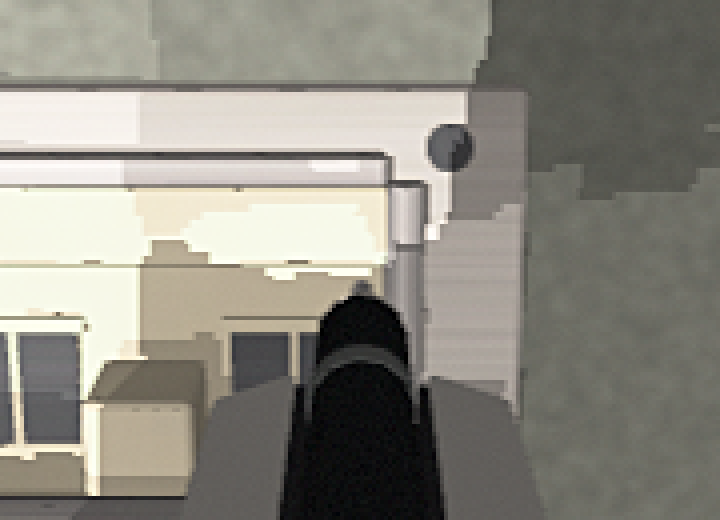

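Run:
```python
from h import *
c=read_camera("wrist"); s=get_state(); p=s["position"]
for z in (p[2]-.0441,.0205): print(z,proj(c,[p[0],p[1],z]))
print("seam at", [ray(c,u,174+66,.02) for u in (250,300)], "tip ray",ray(c,231+362/4,174+284/4,p[2]-.0441))
# seam line x' fit : gradient along columns
g=cv2.cvtColor(c["frame"],cv2.COLOR_RGB2GRAY).astype(int)
th=np.radians(3.65); ex=np.array([np.cos(th),np.sin(th)])
for u in range(235,300,8):
    col=g[232:248,u]; r=232+int(np.argmin(col)); print(u,r,(ray(c,u,r+.0,.02)[:2]@ex).round(4),end="; ")
```

```text
0.03788265368485033 (np.float64(320.99072070887536), np.float64(243.98727024522123))
0.0205 (np.float64(320.9686791108531), np.float64(238.03591411084233))
seam at [array([0.48152657, 0.05065204, 0.02      ]), array([0.47887608, 0.09227646, 0.02      ])] tip ray [0.47672799 0.11006991 0.03788265]
235 240 0.4838; 243 240 0.4838; 251 240 0.4838; 259 240 0.4838; 267 240 0.4838; 275 240 0.4838; 283 240 0.4838; 291 240 0.4838; 299 244 0.4873;
```

```bash
python3 -m crank '[{"translation":[-0.0006,-0.0014,0.005],"rot":[0,0,0]},{"translation":[-0.0006,-0.0014,0.01],"rot":[0,0,0]},{"translation":[-0.0006,-0.0014,0.014],"rot":[0,0,0]},{"translation":[-0.0006,-0.0014,0.015],"rot":[0,0,0]},{"translation":[-0.0006,-0.0014,0.015],"rot":[0,0,0]}]'; python3 -m crank '[{"translation":[0,0,0],"rot":[0,0,0]},{"translation":[0,0,0],"rot":[0,0,0]}]'; python3 g.py 0.4767 0.1081 0.0645 3.65
```

```text
time: 41.55
position: [0.4759, 0.1083, 0.0656]
orientation: [3.142, -0.001, -3.077]
ft_force: [-0.2, -0.2, -0.7]
finger_gap: 0.0156
time: 41.75
position: [0.4763, 0.1083, 0.0662]
orientation: [-3.142, 0.0, -3.077]
ft_force: [0.4, 0.2, -1.3]
finger_gap: 0.0154
t [-0.0004, -0.0003, 0.0017] rot [-0.0, 0.02, 0.05] dist 0.002
```

```bash
for i in 1; do :; done; python3 -m crank '[{"translation":[-0.0003,0,0.001],"rot":[0,0,0]},{"translation":[-0.0003,0,0.001],"rot":[0,0,0]},{"translation":[-0.0003,0,0.001],"rot":[0,0,0]}]'; python3 -m crank '[{"translation":[0,0,0.0008],"rot":[0,0,0]},{"translation":[0,0,0.0008],"rot":[0,0,0]},{"translation":[0,0,0.0008],"rot":[0,0,0]}]'
```

```text
time: 42.05
position: [0.4766, 0.1083, 0.0652]
orientation: [-3.142, 0.0, -3.077]
ft_force: [0.9, 0.3, 0.0]
finger_gap: 0.0157
time: 42.35
position: [0.4767, 0.1083, 0.0646]
orientation: [-3.142, 0.0, -3.077]
ft_force: [-0.5, -0.1, 2.0]
finger_gap: 0.0158
```

The tip makes light contact (about 2 N) at 0.0646. Run the wide seam at 40 mm/s.

```bash
python3 -m crank '[{"translation":[0,-0.002,0],"rot":[0,0,0]},{"translation":[0,-0.005,0],"rot":[0,0,0]},{"translation":[0,-0.009,0],"rot":[0,0,0]},{"translation":[0,-0.013,0],"rot":[0,0,0]},{"translation":[0,-0.017,0],"rot":[0,0,0]}]'; python3 g.py 0.4778 0.0911 0.0645 3.65
```

```text
time: 42.85
position: [0.4771, 0.0911, 0.064]
orientation: [3.141, -0.001, -3.077]
ft_force: [-1.9, 3.3, 1.4]
finger_gap: 0.0155
t [-0.0006, -0.0001, -0.0005] rot [0.02, -0.05, 0.03] dist 0.001
```

```bash
python3 -m crank '[{"translation":[-0.0005,-0.004,0],"rot":[0,0,0]},{"translation":[-0.0005,-0.008,0],"rot":[0,0,0]},{"translation":[-0.0005,-0.012,0],"rot":[0,0,0]},{"translation":[-0.0005,-0.016,0],"rot":[0,0,0]},{"translation":[-0.0005,-0.02,0],"rot":[0,0,0]}]'; python3 g.py 0.4791 0.0711 0.0642 3.65; python3 -m crank '[{"translation":[0,-0.004,0],"rot":[0,0,0]},{"translation":[0,-0.008,0],"rot":[0,0,0]},{"translation":[0,-0.012,0],"rot":[0,0,0]},{"translation":[0,-0.016,0],"rot":[0,0,0]},{"translation":[0,-0.02,0],"rot":[0,0,0]}]'; python3 g.py 0.4803 0.0511 0.0642 3.65
```

```text
time: 43.35
position: [0.4796, 0.0708, 0.0644]
orientation: [-3.141, 0.001, -3.077]
ft_force: [0.7, 2.0, 1.1]
finger_gap: 0.0163
t [0.0005, 0.0003, 0.0002] rot [-0.04, 0.04, 0.05] dist 0.001
time: 43.85
position: [0.4806, 0.0512, 0.0642]
orientation: [3.142, -0.0, -3.077]
ft_force: [0.8, 1.5, 1.1]
finger_gap: 0.0156
t [0.0003, -0.0001, 0.0] rot [0.0, -0.01, 0.05] dist 0.0
```

```bash
python3 -m crank '[{"translation":[0.0003,-0.004,0],"rot":[0,0,0]},{"translation":[0.0003,-0.008,0],"rot":[0,0,0]},{"translation":[0.0003,-0.012,0],"rot":[0,0,0]},{"translation":[0.0003,-0.016,0],"rot":[0,0,0]},{"translation":[0.0003,-0.02,0],"rot":[0,0,0]}]'; python3 -m crank '[{"translation":[0,-0.003,0],"rot":[0,0,0]},{"translation":[0,-0.006,0],"rot":[0,0,0]},{"translation":[0,-0.0075,0],"rot":[0,0,0]},{"translation":[0,-0.0075,0],"rot":[0,0,0]}]'; python3 g.py 0.4821 0.0236 0.0642 3.65
```

```text
time: 44.35
position: [0.4816, 0.0311, 0.0642]
orientation: [-3.141, -0.0, -3.077]
ft_force: [-0.5, 1.4, 0.7]
finger_gap: 0.0156
time: 44.75
position: [0.4822, 0.0234, 0.0643]
orientation: [-3.141, 0.0, -3.077]
ft_force: [-0.5, -0.8, 1.8]
finger_gap: 0.0154
t [0.0001, 0.0002, 0.0001] rot [-0.06, 0.01, 0.05] dist 0.0
```

```bash
python3 -m crank '[{"translation":[0,0,-0.004],"rot":[0,0,0]},{"translation":[0,0,-0.01],"rot":[0,0,0]},{"translation":[0,-0.01,-0.01],"rot":[0,0,0]},{"translation":[0,-0.02,-0.01],"rot":[0,0,0]},{"translation":[0,-0.023,-0.01],"rot":[0,0,0]}]'; python3 -m crank '[{"translation":[0,0,0],"rot":[0,0,0]},{"translation":[0,0,0.004],"rot":[0,0,0]},{"translation":[0,0,0.008],"rot":[0,0,0]},{"translation":[0,0,0.01],"rot":[0,0,0]},{"translation":[0,0,0.01],"rot":[0,0,0]}]'; python3 g.py 0.4835 0.001 0.0642 3.65
```

```text
time: 45.25
position: [0.4837, -0.0002, 0.0743]
orientation: [-3.141, 0.0, -3.078]
ft_force: [0.6, 0.8, -0.3]
finger_gap: 0.0155
time: 45.75
position: [0.4834, 0.0012, 0.0641]
orientation: [3.142, -0.001, -3.077]
ft_force: [-1.1, 0.5, 2.0]
finger_gap: 0.0158
t [-0.0001, -0.0002, -0.0001] rot [0.0, -0.03, 0.07] dist 0.0
```

```bash
python3 -m crank '[{"translation":[0,-0.002,0],"rot":[0,0,0]},{"translation":[0,-0.005,0],"rot":[0,0,0]},{"translation":[0,-0.009,0],"rot":[0,0,0]},{"translation":[0,-0.013,0],"rot":[0,0,0]},{"translation":[0,-0.017,0],"rot":[0,0,0]}]'; python3 g.py 0.4846 -0.016 0.0642 3.65;python3 -m crank '[{"translation":[0,-0.004,0],"rot":[0,0,0]},{"translation":[0,-0.008,0],"rot":[0,0,0]},{"translation":[0,-0.012,0],"rot":[0,0,0]},{"translation":[0,-0.016,0],"rot":[0,0,0]},{"translation":[0,-0.02,0],"rot":[0,0,0]}]'; python3 g.py 0.4858 -0.036 0.0642 3.65
```

```text
time: 46.25
position: [0.4847, -0.0162, 0.0643]
orientation: [3.141, 0.0, -3.077]
ft_force: [0.1, 1.0, 1.7]
finger_gap: 0.0158
t [0.0001, 0.0002, 0.0001] rot [0.01, 0.01, 0.04] dist 0.0
time: 46.75
position: [0.486, -0.0362, 0.0643]
orientation: [3.141, -0.0, -3.077]
ft_force: [0.5, 1.5, 1.4]
finger_gap: 0.0157
t [0.0001, 0.0002, 0.0001] rot [0.01, -0.0, 0.04] dist 0.0
```

```bash
python3 -m crank '[{"translation":[0.0001,-0.004,0],"rot":[0,0,0]},{"translation":[0.0001,-0.008,0],"rot":[0,0,0]},{"translation":[0.0001,-0.012,0],"rot":[0,0,0]},{"translation":[0.0001,-0.016,0],"rot":[0,0,0]},{"translation":[0.0001,-0.02,0],"rot":[0,0,0]}]'; python3 -m crank '[{"translation":[0,-0.004,0],"rot":[0,0,0]},{"translation":[0,-0.008,0],"rot":[0,0,0]},{"translation":[0,-0.0105,0],"rot":[0,0,0]},{"translation":[0,-0.0105,0],"rot":[0,0,0]}]'; python3 g.py 0.4878 -0.0665 0.0642 3.65
```

```text
time: 47.25
position: [0.4872, -0.0562, 0.0642]
orientation: [-3.141, 0.0, -3.077]
ft_force: [0.1, 1.9, 1.8]
finger_gap: 0.0159
time: 47.65
position: [0.488, -0.0672, 0.0644]
orientation: [-3.14, 0.0, -3.077]
ft_force: [-0.3, -0.9, 1.3]
finger_gap: 0.0155
t [0.0002, 0.0007, 0.0002] rot [-0.08, 0.02, 0.04] dist 0.001
```

```bash
python3 -m crank '[{"translation":[0,0,-0.004],"rot":[0,0,0]},{"translation":[0,0,-0.01],"rot":[0,0,0]},{"translation":[0,-0.01,-0.01],"rot":[0,0,0]},{"translation":[0,-0.02,-0.01],"rot":[0,0,0]},{"translation":[0,-0.0225,-0.01],"rot":[0,0,0]}]'; python3 -m crank '[{"translation":[0,0,0],"rot":[0,0,0]},{"translation":[0,0,0.004],"rot":[0,0,0]},{"translation":[0,0,0.008],"rot":[0,0,0]},{"translation":[0,0,0.01],"rot":[0,0,0]},{"translation":[0,0,0.01],"rot":[0,0,0]}]'; python3 g.py 0.4893 -0.0897 0.0642 3.65
```

```text
time: 48.15
position: [0.4894, -0.09, 0.0744]
orientation: [-3.141, 0.0, -3.078]
ft_force: [-0.3, -0.2, -1.1]
finger_gap: 0.016
time: 48.65
position: [0.4891, -0.0885, 0.0641]
orientation: [3.141, -0.001, -3.077]
ft_force: [-1.3, 0.2, 0.8]
finger_gap: 0.0157
t [-0.0001, -0.0012, -0.0001] rot [0.01, -0.04, 0.06] dist 0.001
```

```bash
python3 -m crank '[{"translation":[0,-0.002,0],"rot":[0,0,0]},{"translation":[0,-0.005,0],"rot":[0,0,0]},{"translation":[0,-0.009,0],"rot":[0,0,0]},{"translation":[0,-0.013,0],"rot":[0,0,0]},{"translation":[0,-0.017,0],"rot":[0,0,0]}]'; python3 g.py 0.4904 -0.106 0.0642 3.65;python3 -m crank '[{"translation":[0,-0.004,0],"rot":[0,0,0]},{"translation":[0,-0.008,0],"rot":[0,0,0]},{"translation":[0,-0.012,0],"rot":[0,0,0]},{"translation":[0,-0.016,0],"rot":[0,0,0]},{"translation":[0,-0.02,0],"rot":[0,0,0]}]'; python3 g.py 0.4916 -0.126 0.0642 3.65; python3 -m crank '[{"translation":[0,-0.004,0],"rot":[0,0,0]},{"translation":[0,-0.008,0],"rot":[0,0,0]},{"translation":[0,-0.012,0],"rot":[0,0,0]},{"translation":[0,-0.0145,0],"rot":[0,0,0]},{"translation":[0,-0.0145,0],"rot":[0,0,0]}]'; python3 g.py 0.4926 -0.1405 0.0642 3.65
```

```text
time: 49.15
position: [0.4904, -0.106, 0.0643]
orientation: [3.141, 0.0, -3.077]
ft_force: [0.3, 2.3, 2.3]
finger_gap: 0.0154
t [-0.0, 0.0, 0.0001] rot [0.01, 0.0, 0.03] dist 0.0
time: 49.65
position: [0.4917, -0.126, 0.0643]
orientation: [3.142, -0.0, -3.077]
ft_force: [-1.2, 1.0, 1.2]
finger_gap: 0.0157
t [0.0001, 0.0, 0.0001] rot [0.0, -0.0, 0.05] dist 0.0
time: 50.15
position: [0.4928, -0.1411, 0.0644]
orientation: [-3.14, 0.0, -3.077]
ft_force: [0.3, -0.7, -0.8]
finger_gap: 0.0154
t [0.0002, 0.0006, 0.0002] rot [-0.09, 0.02, 0.04] dist 0.001
```

```bash
python3 -m crank '[{"translation":[0,0,-0.01],"rot":[0,0,0]},{"translation":[0.005,0,-0.04],"rot":[0,0,0]},{"translation":[0.02,-0.01,-0.075],"rot":[0,0,0]},{"translation":[0.04,-0.04,-0.1],"rot":[0,0,0]},{"translation":[0.06,-0.08,-0.11],"rot":[0,0,0]}]'; python3 g.py 0.418 -0.3398 0.16 3.65
```

```text
time: 50.65
position: [0.4388, -0.2248, 0.1783]
orientation: [-3.137, 0.004, -3.074]
ft_force: [0.9, -0.5, -0.8]
finger_gap: 0.0157
t [0.0287, -0.1132, 0.0186] rot [-0.25, 0.26, 0.23] dist 0.118
```

```bash
python3 -m crank '[{"translation":[0.01,-0.03,0],"rot":[0,0,0.1]},{"translation":[0.017,-0.06,0],"rot":[0,0,0.1]},{"translation":[0.023,-0.09,0.005],"rot":[0,0,0.1]},{"translation":[0.026,-0.11,0.01],"rot":[0,0,0.1]},{"translation":[0.026,-0.11,0.01],"rot":[0,0,0.1]}]';python3 -m crank '[{"translation":[0,0,0],"rot":[0,0,0]},{"translation":[0,0,0],"rot":[0,0,0]}]'; python3 g.py 0.418 -0.3398 0.13 3.65;  python3 - <<'E'
from h import *
c=read_camera("wrist"); s=get_state(); p=s["position"]; print(p)
x,y=map(int,proj(c,p+np.array([0,0,-.0441]))); print(x,y, "hole px now",proj(c,[.4181,-.3398,.068]))
cv2.imwrite("pics/w19z.png",c["frame"][y-70:y+60,x-90:x+90,::-1].repeat(4,0).repeat(4,1))
E
```

```text
time: 51.15
position: [0.4183, -0.337, 0.1641]
orientation: [-3.142, -0.001, -3.081]
ft_force: [1.4, 1.1, 0.1]
finger_gap: 0.0157
time: 51.35
position: [0.4193, -0.3345, 0.1647]
orientation: [-3.141, 0.0, -3.078]
ft_force: [-0.3, 0.5, -0.9]
finger_gap: 0.0157
t [0.0016, -0.0052, 0.0347] rot [-0.01, 0.01, -0.0] dist 0.035
[ 0.41935644 -0.33444101  0.16468394]
320 244 hole px now (np.float64(315.241046846394), np.float64(226.5761196233212))
```

View pics/w19z.png

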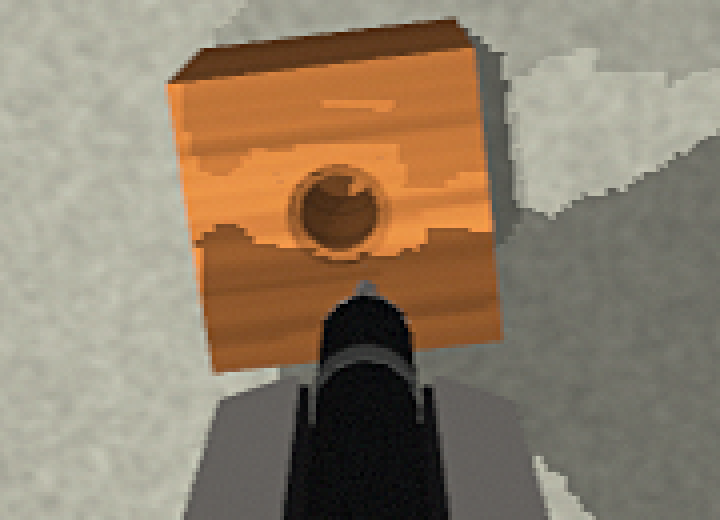

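The hole mouth is at px (315,226.8), matching (0.4181,−0.3398). The pen is still straight in the fingers.

```bash
python3 -m crank '[{"translation":[0.0017,-0.0052,0.005],"rot":[0,0,0]},{"translation":[0.0017,-0.0052,0.02],"rot":[0,0,0]},{"translation":[0.0017,-0.0052,0.04],"rot":[0,0,0]},{"translation":[0.0017,-0.0052,0.04],"rot":[0,0,0]},{"translation":[0.0017,-0.0052,0.04],"rot":[0,0,0]}]'; python3 -m crank '[{"translation":[0,0,0],"rot":[0,0,0]},{"translation":[0,0,0],"rot":[0,0,0]}]'; python3 g.py 0.4178 -0.34 0.0535 3.65
```

```text
time: 51.9
position: [0.4173, -0.34, 0.1234]
orientation: [3.14, -0.001, -3.079]
ft_force: [0.1, -0.2, -0.1]
finger_gap: 0.0156
time: 52.1
position: [0.4181, -0.3411, 0.1252]
orientation: [-3.14, 0.001, -3.079]
ft_force: [-0.4, 0.4, 0.1]
finger_gap: 0.016
t [0.0003, 0.0012, 0.0717] rot [-0.08, 0.06, -0.05] dist 0.072
```

```bash
python3 -m crank '[{"translation":[0.0003,0.001,0.004],"rot":[0,0,0]},{"translation":[0.0003,0.001,0.01],"rot":[0,0,0]},{"translation":[0.0003,0.001,0.017],"rot":[0,0,0]},{"translation":[0.0003,0.001,0.024],"rot":[0,0,0]},{"translation":[0.0003,0.001,0.03],"rot":[0,0,0]}]'; python3 g.py 0.4178 -0.34 0.0535 3.65;  python3 -m crank '[{"translation":[0,0,0],"rot":[0,0,0]}]';  python3 g.py 0.4178 -0.34 0.0535 3.65
```

```text
time: 52.6
position: [0.417, -0.3393, 0.0932]
orientation: [3.141, -0.001, -3.079]
ft_force: [-0.3, -0.3, -0.4]
finger_gap: 0.0154
t [-0.0008, -0.0008, 0.0397] rot [0.05, -0.03, -0.05] dist 0.04
time: 52.7
position: [0.4167, -0.3389, 0.0928]
orientation: [3.14, -0.001, -3.079]
ft_force: [0.3, -0.2, -0.4]
finger_gap: 0.0156
t [-0.0011, -0.0013, 0.0393] rot [0.12, -0.08, -0.06] dist 0.039
```

```bash
python3 -m crank '[{"translation":[-0.001,-0.001,0],"rot":[0,0,0]},{"translation":[-0.001,-0.001,0.004],"rot":[0,0,0]},{"translation":[-0.001,-0.001,0.008],"rot":[0,0,0]},{"translation":[-0.001,-0.001,0.013],"rot":[0,0,0]},{"translation":[-0.001,-0.001,0.018],"rot":[0,0,0]}]'; python3 g.py 0.4178 -0.34 0.0535 3.65; python3 -m crank '[{"translation":[0,0,0.006],"rot":[0,0,0]},{"translation":[0,0,0.012],"rot":[0,0,0]},{"translation":[0,0,0.017],"rot":[0,0,0]},{"translation":[0,0,0.017],"rot":[0,0,0]}]';  python3 g.py 0.4178 -0.34 0.0535 3.65
```

```text
time: 53.2
position: [0.4183, -0.3405, 0.0758]
orientation: [3.142, -0.0, -3.079]
ft_force: [-0.7, 0.7, -1.4]
finger_gap: 0.0156
t [0.0004, 0.0005, 0.0223] rot [0.01, -0.0, -0.05] dist 0.022
time: 53.6
position: [0.4178, -0.34, 0.0582]
orientation: [3.14, -0.001, -3.079]
ft_force: [-0.0, 0.2, -0.2]
finger_gap: 0.0156
t [0.0, -0.0, 0.0047] rot [0.09, -0.06, -0.06] dist 0.005
```

Smooth so far. Lower the last few millimetres, release gently and rise.

```bash
python3 -m crank '[{"translation":[0,0,0.003],"rot":[0,0,0]},{"translation":[0,0,0.005],"rot":[0,0,0]},{"translation":[0,0,0.005],"rot":[0,0,0]},{"translation":[0,0,0.005],"rot":[0,0,0]}]'; python3 -m crank '[{"translation":[0,0,0],"rot":[0,0,0]},{"translation":[0,0,0],"rot":[0,0,0]},{"translation":[0,0,0],"rot":[0,0,0]},{"translation":[0,0,0],"rot":[0,0,0]},{"translation":[0,0,0],"rot":[0,0,0]}]' 0.05; python3 -m crank '[{"translation":[0,0,-0.03],"rot":[0,0,0]},{"translation":[0,0,-0.07],"rot":[0,0,0]},{"translation":[0,0,-0.11],"rot":[0,0,0]},{"translation":[0,0,-0.15],"rot":[0,0,0]},{"translation":[0.02,0.01,-0.18],"rot":[0,0,0]}]'
```

```text
time: 54.0
position: [0.4184, -0.3406, 0.0543]
orientation: [-3.141, 0.0, -3.079]
ft_force: [0.2, -0.2, -0.2]
finger_gap: 0.016
time: 54.5
position: [0.4184, -0.3406, 0.0543]
orientation: [-3.141, 0.0, -3.079]
ft_force: [-0.2, -0.2, -0.6]
finger_gap: 0.0492
time: 55.0
position: [0.3989, -0.3328, 0.2374]
orientation: [-3.139, 0.002, -3.078]
ft_force: [0.1, -1.0, -0.3]
finger_gap: 0.0501
```

Final check: move to view the jig and the stand.

```bash
python3 -m crank '[{"translation":[-0.005,0.04,-0.01],"rot":[0,0,0]},{"translation":[-0.01,0.08,-0.02],"rot":[0,0,0]},{"translation":[-0.02,0.12,-0.03],"rot":[0,0,0]},{"translation":[-0.02,0.15,-0.03],"rot":[0,0,0]},{"translation":[-0.02,0.16,-0.03],"rot":[0,0,0]}]'; python3 -m crank '[{"translation":[0,0,0],"rot":[0,0,0]},{"translation":[0,0,0],"rot":[0,0,0]}]'
python3 - <<'E'
from h import *
np.set_printoptions(precision=4,suppress=True)
c=read_camera("wrist"); cv2.imwrite("pics/w20.png",c["frame"][:,:,::-1]); W=cloud(c)
q=W[(np.hypot(W[...,0]-.4185,W[...,1]+.34)<.02)&(W[...,2]>.075)]
for z in (.09,.11,.13,.155):
    s=q[abs(q[:,2]-z)<.006]; print(z,len(s),(s.min(0)+s.max(0))/2)
print("pen top",q[:,2].max())
th=np.radians(3.65); ex=np.array([np.cos(th),np.sin(th)]); ey=np.array([-ex[1],ex[0]])
J=np.stack([W[...,:2]@ex,W[...,:2]@ey,W[...,2]],-1)*1000
for y0 in (-180,-110,15,85):
    b=J[(abs(J[...,0]-534)<6)&(abs(J[...,1]-y0)<12)]; print(y0,len(b),np.median(b[:,2]) if len(b) else None)
c=read_camera("side"); cv2.imwrite("pics/s20.png",c["frame"][:,:,::-1]); print(get_state()["position"],get_state()["time"])
E
python3 seat.py
```

```text
time: 55.5
position: [0.4078, -0.1689, 0.2648]
orientation: [-3.141, 0.001, -3.076]
ft_force: [0.3, 0.6, 0.7]
finger_gap: 0.05
time: 55.7
position: [0.4076, -0.1716, 0.264]
orientation: [-3.141, -0.0, -3.079]
ft_force: [0.5, -0.0, 0.2]
finger_gap: 0.0501
0.09 66 [ 0.418  -0.3358  0.09  ]
0.11 75 [ 0.4179 -0.3365  0.1099]
0.13 86 [ 0.4178 -0.3366  0.13  ]
0.155 173 [ 0.4188 -0.3395  0.1532]
pen top 0.15731233130371924
-180 239 61.93804070143377
-110 0 None
15 220 62.29270016856442
85 219 62.6235977091516
[ 0.4076 -0.1719  0.2639] 55.8
wide pil rect ((513.31201171875, 35.04212188720703), (21.55486488342285, 92.95156860351562), 2.963336229324341) top z 58.20451150329511 tilt [0.43 0.02] | slab z 21.93188848284512 tilt [-0.01  0.  ] 1292 plate z 13.300857018242919
mid pil rect ((512.5808715820312, -55.44395446777344), (20.502403259277344, 60.755367279052734), 2.3862931728363037) top z 55.60135101280207 tilt [0.33 0.09] | slab z 21.799471631375496 tilt [-0.01  0.  ] 744 plate z 13.300857018242919
narrow pil rect ((513.0736083984375, -157.22885131835938), (20.899276733398438, 40.67832565307617), 1.6232961416244507) top z 52.652721801168866 tilt [ 0.22 -0.05] | slab z 21.337940733400735 tilt [-0.01 -0.01] 361 plate z 13.300857018242919
```

View pics/w20.png

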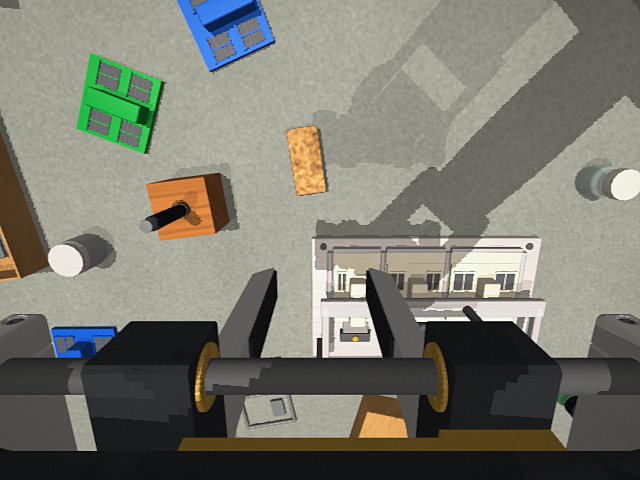

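View pics/s20.png

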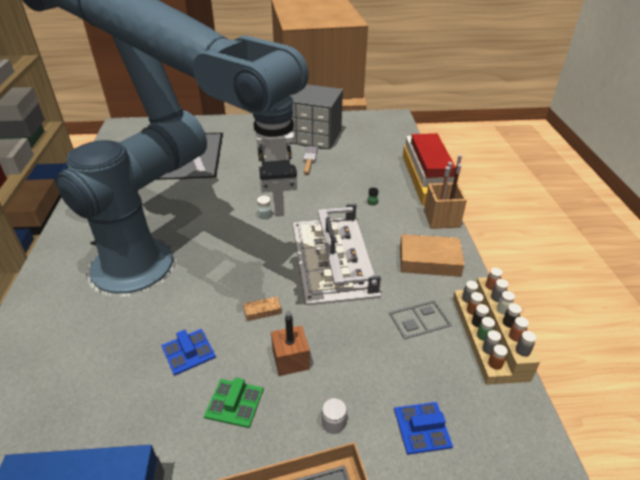

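The pen is upright in its stand with its top at about 0.155–0.157 m, as at the start. The bar is level, the panels are seated and the bystanders look unmoved. Handing in.

```bash
python3 -c "
from station import *
print(hand_in())"
```

```text
the job is handed in; nothing more can be done
None
```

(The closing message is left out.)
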